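Load and close the test manifold, then wind the pump to its clutch

TASK

Load every adapter plug from the blue rack fully home into the sockets of the test manifold (any sockets, one each), and lay the keeper plate over the stud, flat on its rests. Then set the hand nut on the stud, turn it backward until it drops at the thread start, and run it forward until it bears down on the keeper plate. Last, turn the pump's knob clockwise until the spindle stops and the slip clutch clicks over, at least two clicks.

Things in the scene. Friction and masses are not known exactly. Their poses are not given: they have to be found in the camera images.
- manifold: Test manifold, fixed: aluminium block 84 (x) x 236 (y) x 40 mm high; origin at the centre of its underside, z up. Four sockets in a row along y. A central 44 mm boss and a 12 mm wide rest at each end of the row rise to 67 mm above the table to carry the keeper plate. On each end rest two blue cheeks, 86 mm above the table, guide the keeper's long sides (about 3 mm play each side). A stud stands on the boss.
- stud_tip (a point): Tip of the steel stud, 121 mm above the table, on its axis. Stud 22 mm in diameter, 32 mm at its foot and over its coarse right-hand three-start thread (24 mm lead), whose top is 115 mm above the table. The angle of the thread starts differs every time and is not reported. The starts are blunt: a nut set on at a wrong angle rests on the thread's top and will not run on forward; axes as the manifold's.
- socket0 (a point): Centre of a socket's mouth in the manifold's top face, 40 mm above the table, at y = -82 mm of the manifold; 16 mm round hole, chamfered, 26 mm deep, straight down; axes as the manifold's.
- socket1 (a point): Centre of a socket's mouth in the manifold's top face, 40 mm above the table, at y = -44 mm of the manifold; 16 mm round hole, chamfered, 26 mm deep, straight down; axes as the manifold's.
- socket2 (a point): Centre of a socket's mouth in the manifold's top face, 40 mm above the table, at y = 44 mm of the manifold; 16 mm round hole, chamfered, 26 mm deep, straight down; axes as the manifold's.
- socket3 (a point): Centre of a socket's mouth in the manifold's top face, 40 mm above the table, at y = 82 mm of the manifold; 16 mm round hole, chamfered, 26 mm deep, straight down; axes as the manifold's.
- stud_seat (a point): Point on the stud's axis 67 mm above the table, where the keeper's origin belongs. Height of the nut's rim above it: resting on the thread's top 32 mm; turned backward (anticlockwise from above, at most 110 degrees) it drops to 23-27 mm and meets a stop; then it runs down clockwise, 190 to 250 degrees, until it bears on the keeper at 10 mm. Axes as the manifold's.
- rack: Blue foam-insert rack, fixed: 190 (x) x 64 (y) x 40 mm high, with four 17 mm holes along its x axis at -69, -23, 23, 69 mm; origin at the centre of its underside.
- plug0: Adapter plug, about 60 g (absent in some starts: None): brass spigot 14 mm diameter, 22 mm long, chamfered, under a round steel head 20 mm in diameter and 24 mm high with an orange band; origin at the centre of the spigot's foot, z up along it, head top at 46 mm. Stands in the rack with its head's shoulder on the rack's top; fully home in a socket its shoulder rests on the manifold's top (origin 22 mm below the socket's mouth).
- plug1: Adapter plug, about 60 g (absent in some starts: None): brass spigot 14 mm diameter, 22 mm long, chamfered, under a round steel head 20 mm in diameter and 24 mm high with an orange band; origin at the centre of the spigot's foot, z up along it, head top at 46 mm. Stands in the rack with its head's shoulder on the rack's top; fully home in a socket its shoulder rests on the manifold's top (origin 22 mm below the socket's mouth).
- plug2: Adapter plug, about 60 g (absent in some starts: None): brass spigot 14 mm diameter, 22 mm long, chamfered, under a round steel head 20 mm in diameter and 24 mm high with an orange band; origin at the centre of the spigot's foot, z up along it, head top at 46 mm. Stands in the rack with its head's shoulder on the rack's top; fully home in a socket its shoulder rests on the manifold's top (origin 22 mm below the socket's mouth).
- plug3: Adapter plug, about 60 g (absent in some starts: None): brass spigot 14 mm diameter, 22 mm long, chamfered, under a round steel head 20 mm in diameter and 24 mm high with an orange band; origin at the centre of the spigot's foot, z up along it, head top at 46 mm. Stands in the rack with its head's shoulder on the rack's top; fully home in a socket its shoulder rests on the manifold's top (origin 22 mm below the socket's mouth).
- keeper: Keeper plate, aluminium, about 0.28 kg: 58 (x) x 228 (y) x 10 mm thick, with a 38 x 38 mm square hole in its middle for the stud; origin at the centre of its underside, z up. Lies flat on the table; can be gripped across its 58 mm width at the middle. May be knocked aside. Its long axis goes along the manifold's y axis (either way round).
- nut: Hand nut, about 0.15 kg, upright: dark cap 45 mm in diameter, 50 mm high, open below, three pins inside that run in the thread; on top an orange grip bar 44 mm long (nut's x), 13 mm wide (y), 50 to 84 mm above the rim. Origin at the centre of the rim, z up. Turns freely until it bears; held loosely it sinks by its own weight, held firmly it must be followed down 24 mm a turn.
- pump: Screw pump, fixed: grey block on a steel foot, 130 x 130 mm, top of its collar 62 mm above the table; origin at the centre of its underside. The knob stands on its middle, axis vertical.
- knob_grip (a point): Middle of the pump knob's orange grip bar, on the knob's axis, about 104 mm above the table. The bar is 48 mm long (along this point's x), 14 mm wide (y) and reaches from 84.5 to 120.5 mm above the table, over a black disc 40 mm in diameter; the point turns with the knob.
- spindle (a joint): Angle of the pump's spindle (the wide aluminium disc under the knob), rad, growing clockwise from above; stops at 2.6. It turns easily (0.04 N m) and goes round with the knob until it stops; stays where it is left.
- clutch (a joint): Slip of the knob relative to the spindle, rad, growing clockwise from above; 0 at the start. It slips at about 0.22 N m, that is only once the spindle has stopped; one click is 0.22 rad. Stays where it is left.
- gauge: Pressure gauge lying face up, 68 mm in diameter, 30 mm high; leave it alone. Origin at the centre of its underside.
- jar: Closed jar, 52 mm in diameter, 60 mm high, yellow cap; leave it alone. Origin at the centre of its underside.
- spanner: Spanner lying flat; leave it alone. Origin at its underside.

How it is judged:
On the way, in this order (a step that is already met when the one before it is completed fails the run):
1. every plug that is present stands fully home in a socket (angle between each of plug0, plug1, plug2, plug3's own z axis and vertical below 0.12 rad and ((horizontal distance between plug0 and socket0 below 0.005 m and z of plug0 in the frame of socket0 below -0.0195 m) or (horizontal distance between plug0 and socket1 below 0.005 m and z of plug0 in the frame of socket1 below -0.0195 m) or (horizontal distance between plug0 and socket2 below 0.005 m and z of plug0 in the frame of socket2 below -0.0195 m) or (horizontal distance between plug0 and socket3 below 0.005 m and z of plug0 in the frame of socket3 below -0.0195 m)) and ((horizontal distance between plug1 and socket0 below 0.005 m and z of plug1 in the frame of socket0 below -0.0195 m) or (horizontal distance between plug1 and socket1 below 0.005 m and z of plug1 in the frame of socket1 below -0.0195 m) or (horizontal distance between plug1 and socket2 below 0.005 m and z of plug1 in the frame of socket2 below -0.0195 m) or (horizontal distance between plug1 and socket3 below 0.005 m and z of plug1 in the frame of socket3 below -0.0195 m)) and ((horizontal distance between plug2 and socket0 below 0.005 m and z of plug2 in the frame of socket0 below -0.0195 m) or (horizontal distance between plug2 and socket1 below 0.005 m and z of plug2 in the frame of socket1 below -0.0195 m) or (horizontal distance between plug2 and socket2 below 0.005 m and z of plug2 in the frame of socket2 below -0.0195 m) or (horizontal distance between plug2 and socket3 below 0.005 m and z of plug2 in the frame of socket3 below -0.0195 m)) and ((horizontal distance between plug3 and socket0 below 0.005 m and z of plug3 in the frame of socket0 below -0.0195 m) or (horizontal distance between plug3 and socket1 below 0.005 m and z of plug3 in the frame of socket1 below -0.0195 m) or (horizontal distance between plug3 and socket2 below 0.005 m and z of plug3 in the frame of socket2 below -0.0195 m) or (horizontal distance between plug3 and socket3 below 0.005 m and z of plug3 in the frame of socket3 below -0.0195 m))), for 0.2 s.
2. the keeper plate lies over the stud, flat on its rests (horizontal distance between keeper and stud_seat below 0.008 m and z of keeper in the frame of stud_seat below 0.0025 m and angle between keeper's own z axis and vertical below 0.04 rad and angle between the y axis of keeper and the y axis of manifold, either way round below 0.1 rad), for 0.2 s.
3. the nut has dropped in at the thread start (horizontal distance between nut and stud_seat below 0.006 m and z of nut in the frame of stud_seat below 0.0285 m and angle between nut's own z axis and vertical below 0.12 rad), for 0.2 s.
4. the nut is run down until it bears on the keeper plate (horizontal distance between nut and stud_seat below 0.006 m and z of nut in the frame of stud_seat below 0.0125 m and angle between nut's own z axis and vertical below 0.12 rad), for 0.2 s.
5. the spindle is at its stop and the clutch has slipped two clicks (value of joint spindle above 2.5 rad and value of joint clutch above 0.4 rad), for 0.2 s.
At the end, for the whole second after the job is handed in: Plugs upright in sockets, shoulders within 2.5 mm of the manifold; keeper within 8 mm of centre, 0.1 rad in line, within 2.5 mm of its rests; nut on the stud, rim within 2.5 mm of the keeper; spindle above 2.5 rad, clutch above 0.40 rad; nut and keeper at rest (all of step 1 and all of step 2 and all of step 4 and all of step 5 and linear speed of each of nut, keeper below 0.02 m/s); the robot touches nothing.
It fails at once if the gauge is pushed more than 3 cm (distance of gauge from where it was at the start of the episode above 0.03 m).
It fails at once if the jar is pushed more than 3 cm (distance of jar from where it was at the start of the episode above 0.03 m).
It fails at once if the spanner is pushed more than 3 cm (distance of spanner from where it was at the start of the episode above 0.03 m).
Of plug0, plug1, plug2, plug3 only 2 to 4 are there at a start; the rules pass over those that are not, and their reading is None.
At some moment in a run one of keeper may be knocked a few centimetres aside while the robot is not near it.
It also fails if it takes over 210 s, if anything falls off the work surface, if the arm or the gripper's body presses on something with over 40 N, if the wrist force passes 120 N, or if a joint passes its speed limit or range.

ROBOT

A 7-joint arm with a two-finger parallel gripper is mounted at the origin on the work surface. World frame = base frame: x ahead of the robot, y to its left, z up, the work surface at z = 0. Lengths are in m, angles in rad, forces in N, time in s.
With the tool pointing down it reaches from about 0.4 to 0.85 m from the base axis. Payload 4.5 kg.
Tool frame: the origin (TCP) lies at the very end of the fingers, on their centre line; the grasp point (between the pads) lies arm.tcp_to_grasp behind it (arm.tcp_to_grasp is the distance from the TCP to the grasp point, in m); z points along the fingers, y is the line along which they close (so a half turn about z gives the same grasp; the last joint's range is limited). The gripper opens to 88 mm and grips with 3 to 60 N. Pads are 18 mm wide; open, the fingers measure 123 mm over their backs; the gripper's body (75 mm by 187 mm) begins 45 mm behind the grasp point.
Start: joints at [-1.259, 0.689, -0.195, 1.565, 0.157, 0.902, -0.215], TCP at [0.171, 0.601, 0.239] pointing down, gripper open.
Joint ranges: [-3.01, 3.01], [-0.46, 2.08], [-1.47, 1.51], [0.13, 2.56], [-1, 4.14], [0.04, 2.09], [-2.66, 2.66]. Speed limits (rad/s): [2.57, 2.57, 3.14, 3.14, 3.14, 3.14, 3.14].

INTERFACE

Orientations are given as a unit quaternion [w, x, y, z].
In Python, from plant import arm gives the robot as it stands.
- The arm moves only by the tool arm_command, never from a script. Its argument "rows" is one flat list of numbers, 7 for each row, row after row: the shift along the world's x, y, z as a fraction of full scale, then the turn, a rotation vector about the world's x, y, z as a fraction of full scale, then the opening, from -1 (shut) to 1 (fully open). A call has 1 to 8 rows; each row is the pose to reach, as a shift and turn from the pose commanded when the call began; what a row does not reach only later rows make up. Full scale, the value 1, is 0.5 m for a shift and pi/2 rad for a turn. A row lasts 1/10 s, in which the tool goes at most 50 mm and 8.59 degrees, less where a joint would pass 70% of its speed; a pose out of reach is approached as far as the arm can. A call with a number of a shift or a turn outside -1 to 1 is refused whole. A call with a gripper value outside its range is refused whole. The fingers move at their own pace and stop on an object; "grip_force" is the grip in N (left out, the last holds). Time passes only in rows, so rows that repeat a pose let the fingers close. It gives the time, the measured TCP pose, the force, the opening and the grip force at its end, in the units of the state.
- arm.observe(): the state, without advancing time (a new reading comes with each control period).
- arm.grab_frame(name): name is "scene" or "top" or "wrist"; returns the picture (420x560x3 uint8, red, green, blue); there is no depth.
- arm.get_calibration(name): a dict with "fovy" (degrees; the focal length in pixels is half the picture's height over the tangent of half this angle, whatever the lens; pixels are square), "cx", "cy" (the principal point, pixels), "R" (3x3) and "t" (3): a world point X has camera coordinates R X + t. Camera axes: x right, y down, z forward; pixel columns grow to the right and rows downward; lengths in m; the calibration is good to about 2 mm. A picture is of the moment at which its call begins: read the wrist's pose just before it. get_calibration takes no time and is no camera call; for the wrist camera it gives the pose at the moment of the call.
- arm.finish_job(): hands the job in; it is judged then, once.
Trained networks look in the newest picture that a camera, given by its name, has taken for a name from the list of things; names that differ only in an ending like _2 or _b are one class to them, and where a whole thing is asked for, a point or a joint stands for the part that bears it (a point fixed in the world has none). Each returns a list of dicts, best first, with "p" (0 to 1); they miss things now and then, are a little off and sometimes report something else, mostly with a low value. They report only what shows in the picture. A call takes as long as a camera call.
- arm.outline_of(camera, label): "region" (420x560 bool, what is visible of it) and "bbox" ([centre column, centre row, width, height] as shares, 0 to 1, of the picture: columns of its width, rows of its height, round what is visible of it).
- arm.spot_point(camera, label): "at" ([row, column] as shares, 0 to 1, of the picture: columns of its width, rows of its height: a listed point, or the origin of a listed thing).
The state is a dict: "time_s": time; "joint_positions": joint angles; "dq": joint speeds; "effort": joint torques, N m; "tool_pos": TCP position; "orientation": TCP orientation; "ft_force": force on the tool from outside, world axes, zero at the start; "torque": the same for the moment, N m; "finger_gap": finger opening in m; "gripper_force": force on a finger pad.
Only numpy, scipy, OpenCV 4.12 (cv2) and the standard library are available. Lean on these libraries where they do the work, as an engineer would, in place of code of your own. Each camera call takes 0.05 s, during which the arm holds its last target. There are 200 camera calls.

## Working session

There is one attempt and no reset: what is moved stays moved. The work goes in short steps, Python scripts to look and compute and a tool call to move; the robot and the scene stay as the last step left them, time stands still between calls to the robot, and variables do not carry over. Pictures are saved under pics/ and viewed, at most 14 in all, crops included, and the job is handed in when it is done.

Besides the shell and the picture viewer there is one more tool, called after ">>>" by a JSON object that holds its "name" and its "arguments". arm_command: Moves the arm, as the interface text tells. Its arguments: {"type":"object","properties":{"rows":{"type":"array"},"grip_force":{"type":"number"}},"required":["rows"]}

```bash
ls; mkdir -p pics; cat > h.py <<'E'
import numpy as np, cv2
from plant import arm
def K(c):
    k=arm.get_calibration(c); f=210/np.tan(np.radians(k["fovy"])/2)
    return f,k["cx"],k["cy"],np.array(k["R"]),np.array(k["t"])
def ray(k,u,v):
    f,cx,cy,R,t=k; return -R.T@t, R.T@np.array([(u-cx)/f,(v-cy)/f,1])
def at(k,u,v,z):
    o,d=ray(k,u,v); return o+d*(z-o[2])/d[2]
def proj(k,X):
    f,cx,cy,R,t=k; p=R@np.asarray(X)+t; return f*p[0]/p[2]+cx,f*p[1]/p[2]+cy
def spot(c,l,z,k=None,n=1):
    k=k or K(c); out=[]
    for r in arm.spot_point(c,l)[:n]:
        v,u=r["at"][0]*420,r["at"][1]*560
        out.append((round(r["p"],2),round(u),round(v),np.round(at(k,u,v,z),4).tolist()))
    return out
def snap(c,name):
    k=K(c); im=np.array(arm.grab_frame(c)); cv2.imwrite(f"pics/{name}.png",im[:,:,::-1]); return k,im
E
python3 - <<'E'
from h import *
print(arm.tcp_to_grasp, arm.observe())
for c in ["top","scene"]:
    k,im=snap(c,c+"0"); print(c,np.round(-k[3].T@k[4],3),k[0],k[1:3])
    for l,z,n in [("manifold",0,1),("stud_tip",.121,1),("socket0",.04,4),("rack",0,1),("plug0",.018,5),("keeper",0,1),("nut",0,1),("pump",0,1),("knob_grip",.104,1),("gauge",0,1),("jar",0,1),("spanner",0,1)]:
        print(l,spot(c,l,z,k,n))
E
```

```text
pics
0.0187 {'time_s': 0.0, 'joint_positions': array([-1.25916233,  0.68998318, -0.19452537,  1.56633938,  0.15735737,
        0.90245838, -0.21508846]), 'dq': array([ 0.00178381,  0.00040069,  0.0008326 ,  0.00047231, -0.00031614,
       -0.00108722,  0.00044154]), 'effort': array([ 3.34314418e-04, -5.27560008e+01, -1.26711454e+00, -1.53432155e+01,
       -5.26886329e-02,  6.30713505e-03,  1.65959991e-04]), 'tool_pos': array([0.17130485, 0.60042466, 0.23791205]), 'orientation': array([-4.34424017e-05,  1.38401370e-01,  9.90375817e-01, -8.93989695e-04]), 'ft_force': array([ 0.60559121, -0.65345452, -0.09182029]), 'torque': array([ 0.03078101,  0.00763369, -0.0269305 ]), 'gripper_force': 0.0, 'finger_gap': 0.08818294560412102}
top [0.343 0.066 1.109] 402.98444715209723 (286.1808029729216, 210.87877252616917)
manifold [(0.65, 299, 205, [0.6229, 0.026, 0.0])]
stud_tip [(0.97, 299, 197, [0.6123, 0.0293, 0.121])]
socket0 [(0.97, 270, 203, [0.6211, 0.1069, 0.04]), (0.8, 317, 200, [0.6248, -0.0228, 0.04]), (0.68, 329, 206, [0.606, -0.0555, 0.04]), (0.66, 286, 201, [0.6251, 0.0632, 0.04])]
r
[... 503 characters left out ...]
210.19861497702635)
manifold [(0.87, 256, 265, [0.6063, 0.0254, 0.0])]
stud_tip []
socket0 [(0.79, 236, 252, [0.6224, -0.0113, 0.04]), (0.76, 273, 261, [0.6304, 0.0716, 0.04]), (0.63, 215, 246, [0.6138, -0.0602, 0.04]), (0.58, 294, 262, [0.621, 0.1126, 0.04])]
rack [(0.9, 384, 249, [0.4796, 0.2816, 0.0])]
plug0 [(0.55, 382, 264, [0.5543, 0.2831, 0.018])]
keeper [(0.86, 264, 219, [0.4411, -0.0052, 0.0])]
nut [(0.87, 195, 199, [0.4003, -0.1998, 0.0])]
pump [(0.65, 216, 245, [0.5637, -0.0806, 0.0])]
knob_grip [(0.68, 115, 192, [0.5686, -0.3067, 0.104])]
gauge [(0.64, 346, 319, [0.7103, 0.2336, 0.0])]
jar [(0.81, 431, 306, [0.6339, 0.3875, 0.0])]
spanner [(0.68, 202, 312, [0.763, -0.0314, 0.0])]
```

```bash
python3 - <<'E'
import cv2,numpy as np
a=cv2.imread("pics/top0.png");b=cv2.imread("pics/scene0.png")
cv2.imwrite("pics/a.png",cv2.resize(a[100:330,130:470],None,fx=2.3,fy=2.3))
cv2.imwrite("pics/b.png",cv2.resize(b[130:360,80:480],None,fx=2,fy=2))
E
```

```text
(no output)
```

View pics/a.png

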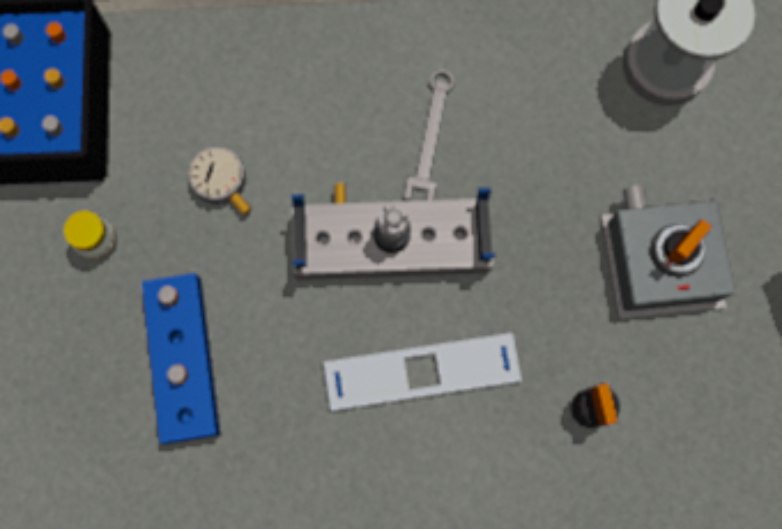

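View pics/b.png

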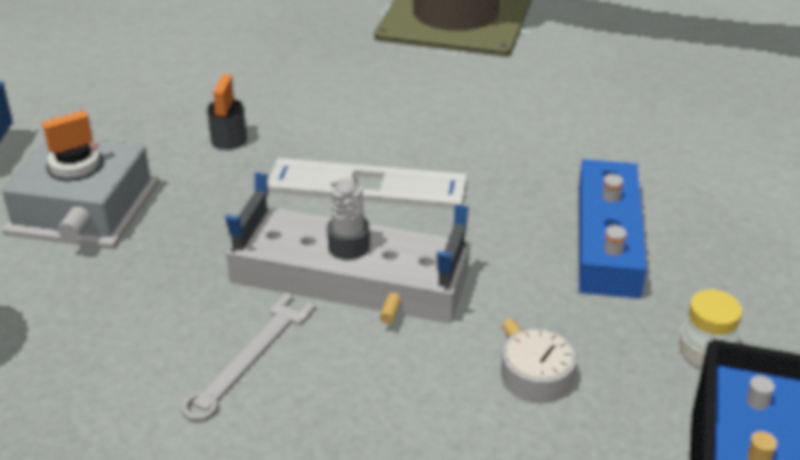

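The pictures show two plugs in the rack (top px ≈ (203,228) and (207,262)). The manifold is near (299,200), the keeper below it, the nut at ≈ (389,275) and the pump at ≈ (425,208). Next I measure yaws and plug positions.

```bash
cat >> h.py <<'E'
def rect(c,l,z,k=None):
    k=k or K(c); r=arm.outline_of(c,l)
    if not r: return None
    m=r[0]["region"].astype(np.uint8); cs,_=cv2.findContours(m,0,2); q=max(cs,key=cv2.contourArea).reshape(-1,2)
    W=np.array([at(k,u+.0,v+.0,z)[:2] for u,v in q]); (c0,s,a)=cv2.minAreaRect((W*1000).astype(np.float32))
    return round(r[0]["p"],2),np.round(np.array(c0)/1000,4),np.round(s,1),round(a,1)
E
python3 - <<'E'
from h import *
k,im=snap("top","t1")
for l,z in [("rack",.04),("manifold",.04),("keeper",.01),("nut",.05),("pump",.06)]: print(l,rect("top",l,z,k))
# orange bars
h=cv2.cvtColor(im,cv2.COLOR_RGB2HSV); m=cv2.inRange(h,(5,170,120),(18,255,255))
n,L,s,c=cv2.connectedComponentsWithStats(m)
for i in range(1,n):
    if s[i,4]>15:
        q=np.argwhere(L==i)[:,::-1]
        W=np.array([at(k,u,v,.12 if c[i][0]>405 else .084)[:2] for u,v in q]);
        r=cv2.minAreaRect((W*1000).astype(np.float32)); print(c[i],s[i,4],r)
# plugs, z top .064
for u,v in [(203,228),(207,262)]: print(at(k,u,v,.064))
kw=K("wrist"); print("wristcam",-kw[3].T@kw[4],kw[3],kw[:3],arm.observe()["tool_pos"])
E
```

```text
rack (0.71, array([0.487 , 0.2746]), array([192.8,  70.2]), 7.1)
manifold (0.62, array([0.6298, 0.0233]), array([236.6, 117.8]), 89.7)
keeper (0.87, array([ 0.4609, -0.0066]), array([ 60.3, 230.2]), 6.2)
nut (0.74, array([ 0.4084, -0.1964]), array([44. , 54.9]), 15.5)
pump (0.77, array([ 0.588 , -0.2937]), array([156.3, 139.3]), 3.5)
[153.2962963  112.44444444] 27 ((883.0924682617188, 421.4635925292969), (15.535150527954102, 13.800025939941406), 42.37691116333008)
[ 96.66666667 114.875     ] 24 ((882.387939453125, 578.4237060546875), (14.619503021240234, 12.110596656799316), 87.48991394042969)
[133.2962963  133.44444444] 27 ((822.43603515625, 474.20086669921875), (15.241239547729492, 13.470398902893066), 43.06565475463867)
[ 76.23076923 135.69230769] 26 ((823.2192993164062, 630.53125), (15.17317008972168, 13.252424240112305), 44.14206314086914)
[113.30769231 154.88461538] 26 ((761.7978515625, 524.4722900390625), (14.185637474060059, 11.523568153381348), 87.53058624267578)
[ 55.20689655 157.24137931] 29 ((762.1651611328125, 681.8692016601562), (14.7882661819458, 14.808365821838379), 48.5742073059082)
[431.15789474 203.33684211] 95 ((582.3181762695312, -304.06927490234375), (13.243115425109863, 46.70996856689453), 48.635162353515625)
[ 49. 219.] 17 ((590.837646484375, 682.5313110351562), (41.934017181396484, 5.599856376647949e-05), 87.58954620361328)
[393.61797753 275.14606742] 89 ((409.4145812988281, -200.3319091796875), (41.502201080322266, 12.980217933654785), 8.367697715759277)
[0.55405919 0.28424101 0.064     ]
[0.46390976 0.27325038 0.064     ]
wristcam [0.09012367 0.62288606 0.38476355] [[ 2.74440430e-01  9.61604058e-01 -2.91756664e-04]
 [ 9.09904726e-01 -2.59587346e-01  3.23554939e-01]
 [ 3.11056006e-01 -8.90620274e-02 -9.46209341e-01]] (np.float64(321.282208824392), 280.09808144060094, 211.49863567117984) [0.17139077 0.60105167 0.23873408]
```

>>> {"name": "arm_command", "arguments": {"rows": [0.668, -0.64, -0.06, 0, 0, -0.744, 0, 0.668, -0.64, -0.06, 0, 0, -0.744, 0, 0.668, -0.64, -0.06, 0, 0, -0.744, 0, 0.668, -0.64, -0.06, 0, 0, -0.744, 0, 0.668, -0.64, -0.06, 0, 0, -0.744, 0, 0.668, -0.64, -0.06, 0, 0, -0.744, 0, 0.668, -0.64, -0.06, 0, 0, -0.744, 0, 0.668, -0.64, -0.06, 0, 0, -0.744, 0]}}

```text
time_s: 2.4
tool_pos: [0.4609, 0.3236, 0.213]
orientation: [0.0, 0.664, 0.748, 0.0]
ft_force: [0.5, 1.6, -0.2]
finger_gap: 0.0441
gripper_force: 0.0
```

>>> {"name": "arm_command", "arguments": {"rows": [0.09, -0.08, -0.03, 0, 0, 0, 0, 0.09, -0.08, -0.03, 0, 0, 0, 0, 0.09, -0.08, -0.03, 0, 0, 0, 0]}}

```text
time_s: 2.7
tool_pos: [0.5061, 0.2824, 0.1973]
orientation: [0.001, 0.664, 0.748, -0.0]
ft_force: [-0.3, 0.5, 0.4]
finger_gap: 0.0441
gripper_force: 0.0
```

```bash
python3 - <<'E'
from h import *
print(arm.observe()["tool_pos"],arm.observe()["orientation"])
k,im=snap("wrist","w1")
print(spot("wrist","plug0",.018,k,4)); print(rect("wrist","rack",.04,k))
for r in arm.outline_of("wrist","plug0")[:4]: print(r["p"],np.array(r["bbox"])*[560,420,560,420])
E
```

```text
[0.50614443 0.28236687 0.19734983] [ 5.37307250e-04  6.63625662e-01  7.48064472e-01 -4.87547651e-04]
[(0.73, 239, 188, [0.4636, 0.275, 0.018]), (0.59, 327, 190, [0.5551, 0.2835, 0.018])]
(0.76, array([0.4865, 0.2801]), array([190.5,  70.7]), 6.9)
0.73 [332.64  196.77   22.512  25.914]
0.68 [234.08  197.232  24.808  27.3  ]
```

View pics/w1.png

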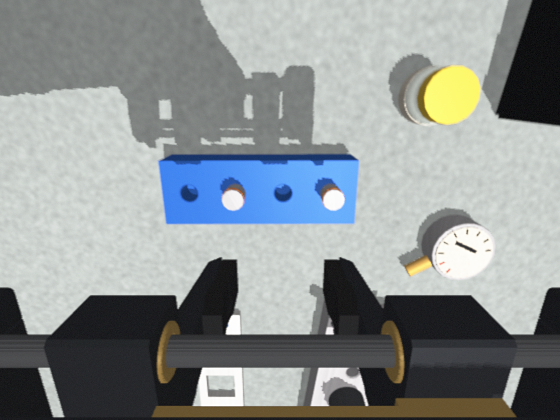

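The wrist view shows the plug tops at px (232,200) and (333,199), with empty holes at (190,192) and (283,192).

```bash
python3 - <<'E'
from h import *
k=K("wrist"); im=cv2.imread("pics/w1.png")
m=((im.min(2)>165)).astype(np.uint8)[165:215,200:360]
n,L,s,c=cv2.connectedComponentsWithStats(m)
for i in range(1,n):
    if s[i,4]>80: u,v=c[i]+[200,165]; print(u,v,s[i],at(k,u,v,.064))
for u,v in [(190,192),(283,192)]: print(at(k,u,v,.04))
E
```

```text
357.80555555555554 195.38888888888889 [155   0   5  50 144] [0.57216233 0.29927841 0.064     ]
232.23809523809524 199.85994397759103 [ 22  25  22  21 357] [0.45966972 0.28052509 0.064     ]
333.48936170212767 199.81914893617022 [122  25  23  21 376] [0.55107327 0.29233937 0.064     ]
[0.41516156 0.2756303  0.04      ]
[0.50558408 0.28727778 0.04      ]
```

>>> {"name": "arm_command", "arguments": {"rows": [-0.09, -0.008, -0.22, 0, 0, 0, 0.1, -0.09, -0.008, -0.22, 0, 0, 0, 0.1, -0.09, -0.008, -0.22, 0, 0, 0, 0.1, -0.09, -0.008, -0.22, 0, 0, 0, 0.1]}}

```text
time_s: 3.3
tool_pos: [0.4554, 0.2818, 0.0858]
orientation: [-0.002, 0.66, 0.751, -0.003]
ft_force: [0.1, -0.0, 0.3]
finger_gap: 0.0485
gripper_force: 0.0
```

```bash
python3 - <<'E'
from h import *
T=arm.observe()["tool_pos"]
k,im=snap("wrist","w2"); print("tcp px",proj(k,T),T)
print(spot("wrist","plug0",.018,k,4))
m=((im.min(2)>165)).astype(np.uint8)
n,L,s,c=cv2.connectedComponentsWithStats(m)
for i in range(1,n):
    if 200<s[i,4]<4000: u,v=c[i]; print(u,v,s[i],at(k,u,v,.064))
E
```

```text
tcp px (np.float64(280.4481287672643), np.float64(272.6268699631071)) [0.45542441 0.28183199 0.08582378]
[(0.98, 294, 232, [0.4652, 0.2772, 0.018]), (0.84, 421, 234, [0.5559, 0.2875, 0.018])]
271.1453488372093 153.89728682170542 [262 136  18  35 516] [0.44312785 0.33810017 0.064     ]
150.09567198177677 156.21412300683372 [140 142  20  30 439] [0.38053083 0.32872361 0.064     ]
293.1032679738562 266.10065359477125 [276 252  35  29 765] [0.46370794 0.27471981 0.064     ]
```

View pics/w2.png

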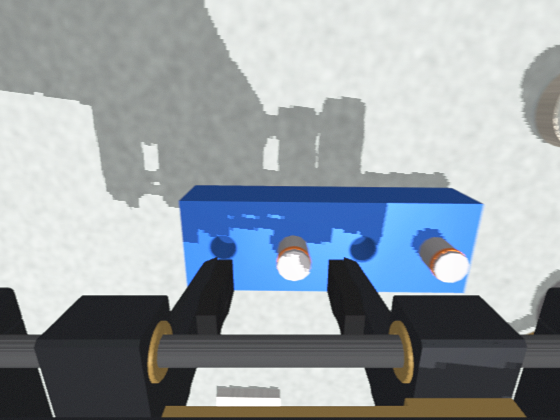

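The plug top is at px (293,266), between the fingers, which gives (.464,.275). I let the arm settle with a small correction.

>>> {"name": "arm_command", "arguments": {"rows": [0.01, -0.01, 0, 0, 0, 0, 0.1, 0.01, -0.01, 0, 0, 0, 0, 0.1, 0.01, -0.01, 0, 0, 0, 0, 0.1]}}

```text
time_s: 3.7
tool_pos: [0.4659, 0.2759, 0.0889]
orientation: [0.0, 0.662, 0.749, 0.001]
ft_force: [0.2, -0.0, 0.3]
finger_gap: 0.0488
gripper_force: 0.0
```

```bash
python3 - <<'E'
from h import *
T=arm.observe()["tool_pos"]
k,im=snap("wrist","w3"); print("tcp px",proj(k,T),T)
m=((im.min(2)>165)).astype(np.uint8)
n,L,s,c=cv2.connectedComponentsWithStats(m)
for i in range(1,n):
    if 500<s[i,4]<4000 and c[i][1]>200: u,v=c[i]; print(u,v,s[i],at(k,u,v,.064))
E
```

```text
tcp px (np.float64(280.3991263825186), np.float64(272.6709815835633)) [0.46590561 0.2758784  0.08889682]
275.8331160365059 252.2425032594524 [259 237  35  31 767] [0.46339699 0.27497972 0.064     ]
432.04441624365484 252.03045685279187 [415 238  34  29 788] [0.55461354 0.28627526 0.064     ]
```

>>> {"name": "arm_command", "arguments": {"rows": [-0.004, -0.002, -0.09, 0, 0, 0, 0.1, -0.004, -0.002, -0.09, 0, 0, 0, 0.1, -0.004, -0.002, -0.09, 0, 0, 0, 0.1, -0.004, -0.002, -0.09, 0, 0, 0, -1, -0.004, -0.002, -0.09, 0, 0, 0, -1, -0.004, -0.002, -0.09, 0, 0, 0, -1, -0.004, -0.002, -0.09, 0, 0, 0, -1, -0.004, -0.002, -0.09, 0, 0, 0, -1], "grip_force": 25}}

```text
time_s: 4.55
tool_pos: [0.4626, 0.2749, 0.0431]
orientation: [0.0, 0.662, 0.75, 0.0]
ft_force: [0.4, 0.3, 1.9]
finger_gap: 0.0194
gripper_force: 25.0
```

>>> {"name": "arm_command", "arguments": {"rows": [0, 0, 0.1, 0, 0, 0, -1, 0, 0, 0.2, 0, 0, 0, -1, 0.1, -0.1, 0.3, 0, 0, 0, -1, 0.3, -0.67, 0.32, 0, 0, -0.05, -1, 0.3, -0.67, 0.32, 0, 0, -0.05, -1, 0.3, -0.67, 0.32, 0, 0, -0.05, -1, 0.3, -0.67, 0.32, 0, 0, -0.05, -1, 0.3, -0.67, 0.32, 0, 0, -0.05, -1]}}

```text
time_s: 5.35
tool_pos: [0.5832, 0.0127, 0.1954]
orientation: [-0.0, 0.691, 0.723, -0.0]
ft_force: [0.6, -0.2, 0.1]
finger_gap: 0.0193
gripper_force: 24.6
```

>>> {"name": "arm_command", "arguments": {"rows": [0.1, -0.12, 0, 0, 0, 0, -1, 0.1, -0.12, 0, 0, 0, 0, -1, 0.1, -0.12, 0, 0, 0, 0, -1, 0.1, -0.12, 0, 0, 0, 0, -1]}}

```text
time_s: 5.75
tool_pos: [0.6324, -0.0455, 0.1947]
orientation: [-0.001, 0.691, 0.723, -0.0]
ft_force: [-0.5, 0.6, -0.9]
finger_gap: 0.0192
gripper_force: 24.6
```

```bash
python3 - <<'E'
from h import *
T=arm.observe(); print(T["tool_pos"],T["orientation"],T["finger_gap"])
k,im=snap("wrist","w4"); print("tcp px",proj(k,T["tool_pos"]))
print(spot("wrist","socket0",.04,k,4),spot("wrist","stud_tip",.121,k))
E
```

```text
[ 0.63239626 -0.04549493  0.19469302] [-7.19610700e-04  6.91098630e-01  7.22760048e-01 -2.79413263e-04] 0.019164902745122003
tcp px (np.float64(280.17952263087375), np.float64(272.6120120564595))
[(0.63, 264, 205, [0.6168, -0.0595, 0.04]), (0.62, 272, 14, [0.6191, 0.105, 0.04]), (0.6, 274, 61, [0.6215, 0.0701, 0.04]), (0.58, 268, 167, [0.6193, -0.0214, 0.04])] []
```

View pics/w4.png

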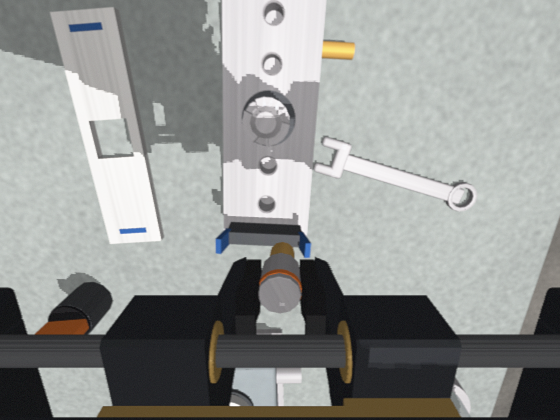

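The wrist view shows the four sockets at about px (273,13), (272,63), (268,165) and (266,204), the stud at (268,125), and the plug held upright at (281,270). I refine the socket fit.

```bash
python3 - <<'E'
from h import *
from scipy.optimize import least_squares
k=K("wrist"); im=cv2.imread("pics/w4.png",0)
pts=[]
for (u,v) in [(273,13),(272,63),(268,165),(266,204)]:
    y0=max(v-16,0);c=cv2.resize(im[y0:v+17,u-16:u+17],None,fx=6,fy=6,interpolation=cv2.INTER_CUBIC)
    h=cv2.HoughCircles(cv2.GaussianBlur(c,(7,7),0),cv2.HOUGH_GRADIENT,1,60,param1=80,param2=12,minRadius=40,maxRadius=78)
    if h is None: print("none",u,v); pts.append((u,v)); continue
    x,y,r=h[0][0]; p=(u-16+(x+.5)/6-.5,y0+(y+.5)/6-.5); pts.append(p); print(p,r/6,at(k,*p,.04))
ys=[.082,.044,-.044,-.082]
def f(p): return np.concatenate([np.array(proj(k,[p[0]-np.sin(p[2])*y,p[1]+np.cos(p[2])*y,.04]))-q for y,q in zip(ys,pts)])
r=least_squares(f,[.62,.024,0],loss="soft_l1"); print(r.x,np.degrees(r.x[2]),r.fun.round(1))
# also from top
kt=K("top"); print([at(kt,130+(a)/2.3,100+b/2.3,.04).round(4)[:2] for a,b in [(323,237),(354,236),(428,234),(461,232)]])
E
```

```text
(np.float32(273.16666), np.float32(11.0)) 8.883333 [0.61883263 0.10961867 0.04      ]
(np.float32(271.33334), np.float32(64.5)) 10.3 [0.61890831 0.06963915 0.04      ]
(np.float32(267.83334), np.float32(165.0)) 8.516666 [ 0.6190197  -0.01715533  0.04      ]
(np.float32(266.33334), np.float32(202.66667)) 8.316667 [ 0.61888302 -0.054417    0.04      ]
[0.61890582 0.02704249 0.00063632] 0.03645832262196937 [-0.   0.8  0.  -1.8 -0.1 -0.2  0.1  0.5]
[array([0.6208, 0.1049]), array([0.6205, 0.068 ]), array([ 0.6192, -0.0202]), array([ 0.62  , -0.0596])]
```

>>> {"name": "arm_command", "arguments": {"rows": [-0.027, -0.02, -0.19, 0, 0, -0.028, -1, -0.027, -0.02, -0.19, 0, 0, -0.028, -1, -0.027, -0.02, -0.19, 0, 0, -0.028, -1, -0.027, -0.02, -0.19, 0, 0, -0.028, -1, -0.027, -0.02, -0.19, 0, 0, -0.028, -1]}}

```text
time_s: 6.4
tool_pos: [0.6218, -0.0545, 0.1028]
orientation: [0.002, 0.706, 0.708, 0.002]
ft_force: [0.9, 0.0, -0.9]
finger_gap: 0.0194
gripper_force: 24.6
```

```bash
python3 - <<'E'
from h import *
T=arm.observe(); print(T["tool_pos"],T["orientation"],T["finger_gap"])
k,im=snap("wrist","w5"); print("tcp px",proj(k,T["tool_pos"]))
print(spot("wrist","socket0",.04,k,4),spot("wrist","plug0",T["tool_pos"][2]-.025,k))
cv2.imwrite("pics/w5c.png",cv2.resize(im[:320,130:430,::-1],None,fx=1.8,fy=1.8))
E
```

```text
[ 0.62177382 -0.05448355  0.10279421] [0.00160683 0.70603882 0.70816896 0.00182281] 0.01944841324919844
tcp px (np.float64(280.0677774506686), np.float64(272.60988034354))
[(0.82, 278, 185, [0.6209, -0.0239, 0.04]), (0.79, 275, 234, [0.6185, -0.0594, 0.04]), (0.72, 281, 27, [0.6224, 0.0694, 0.04])] [(0.65, 283, 250, [0.6237, -0.0537, 0.0778])]
```

View pics/w5c.png

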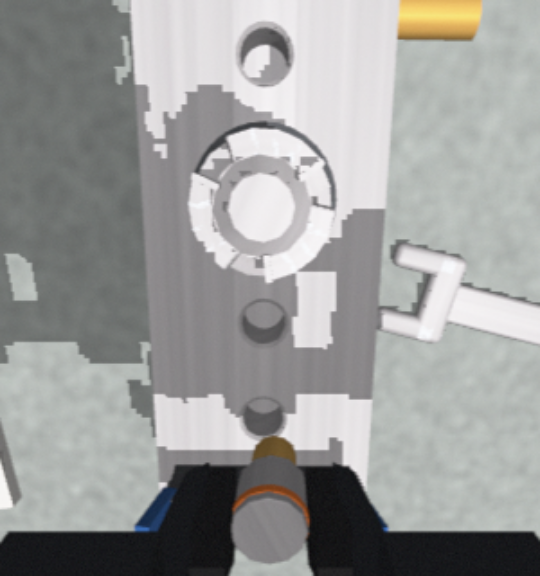

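```bash
cat > fit.py <<'E'
from h import *
from scipy.optimize import least_squares
def fit(k,name,g,ys):
    im=cv2.imread(f"pics/{name}.png",0); pts=[]
    for (u,v) in g:
        y0=max(v-22,0);c=cv2.resize(im[y0:v+23,u-22:u+23],None,fx=6,fy=6,interpolation=cv2.INTER_CUBIC)
        h=cv2.HoughCircles(cv2.GaussianBlur(c,(7,7),0),cv2.HOUGH_GRADIENT,1,60,param1=80,param2=12,minRadius=60,maxRadius=105)
        if h is None: print("none",u,v); pts.append((u,v)); continue
        x,y,r=h[0][0]; p=(u-22+(x+.5)/6-.5,y0+(y+.5)/6-.5); pts.append(p); print(np.round(p,1),r/6,at(k,*p,.04))
    f=lambda p: np.concatenate([np.array(proj(k,[p[0]-np.sin(p[2])*y,p[1]+np.cos(p[2])*y,.04]))-q for y,q in zip(ys,pts)])
    r=least_squares(f,[.62,.024,0],loss="soft_l1"); print(r.x,r.fun.round(1)); return r.x
E
python3 - <<'E'
from fit import *
k=K("wrist"); print(arm.observe()["tool_pos"])
fit(k,"w5",[(277,29),(276,179),(276,231)],[.044,-.044,-.082])
print([at(k,u,v,.04) for u,v in [(277,29),(276,179),(276,231)]])
E
```

```text
[ 0.62134553 -0.05498585  0.10254674]
[276.8  36.7] 12.05 [0.6194695  0.06368247 0.04      ]
none 276 179
[275.8 230.3] 11.633334 [ 0.61863153 -0.05713037  0.04      ]
[ 0.61916414  0.02318708 -0.00697161] [-0.  -6.8  0.1  0.6 -0.1  2.2]
[array([0.61956971, 0.06760689, 0.04      ]), array([ 0.61882093, -0.02041724,  0.04      ]), array([ 0.6187472, -0.0576341,  0.04     ])]
```

>>> {"name": "arm_command", "arguments": {"rows": [-0.005, -0.006, 0, 0, 0, 0, -1, -0.005, -0.006, -0.066, 0, 0, 0, -1, -0.005, -0.006, -0.066, 0, 0, 0, -1, -0.005, -0.006, -0.066, 0, 0, 0, -1]}}

```text
time_s: 6.95
tool_pos: [0.6167, -0.0585, 0.0675]
orientation: [-0.0, 0.707, 0.708, -0.0]
ft_force: [0.6, 0.7, -0.6]
finger_gap: 0.0194
gripper_force: 24.6
```

>>> {"name": "arm_command", "arguments": {"rows": [0.002, 0.001, 0, 0, 0, 0, -1, 0.002, 0.001, -0.02, 0, 0, 0, -1, 0.002, 0.001, -0.02, 0, 0, 0, -1]}}

```text
time_s: 7.25
tool_pos: [0.6177, -0.0578, 0.0568]
orientation: [-0.0, 0.706, 0.708, -0.0]
ft_force: [0.3, 0.3, -0.1]
finger_gap: 0.0191
gripper_force: 24.8
```

>>> {"name": "arm_command", "arguments": {"rows": [0, 0, -0.014, 0, 0, 0, -1, 0, 0, -0.028, 0, 0, 0, -1, 0, 0, -0.028, 0, 0, 0, -1]}}

```text
time_s: 7.55
tool_pos: [0.6185, -0.0578, 0.043]
orientation: [0.0, 0.706, 0.708, 0.0]
ft_force: [1.2, -0.0, 0.6]
finger_gap: 0.0196
gripper_force: 25.0
```

>>> {"name": "arm_command", "arguments": {"rows": [0, 0, 0, 0, 0, 0, 0, 0, 0, 0, 0, 0, 0, 0, 0, 0, 0.1, 0, 0, 0, 0, 0, 0, 0.2, 0, 0, 0, 0, 0, 0, 0.3, 0, 0, 0, 0, -0.128, 0.688, 0.3, 0, 0, 0, 0, -0.128, 0.688, 0.3, 0, 0, 0, 0, -0.128, 0.688, 0.3, 0, 0, 0, 0]}}

```text
time_s: 8.35
tool_pos: [0.5903, 0.0909, 0.1938]
orientation: [0.0, 0.707, 0.707, 0.001]
ft_force: [0.4, 0.2, -0.0]
finger_gap: 0.044
gripper_force: 0.0
```

>>> {"name": "arm_command", "arguments": {"rows": [-0.09, 0.4, 0, 0, 0, 0, 0, -0.09, 0.4, 0, 0, 0, 0, 0, -0.09, 0.4, 0, 0, 0, 0, 0, -0.09, 0.4, -0.1, 0, 0, 0, 0, -0.09, 0.4, -0.2, 0, 0, 0, 0]}}

```text
time_s: 8.85
tool_pos: [0.5466, 0.2927, 0.1128]
orientation: [-0.001, 0.704, 0.71, 0.005]
ft_force: [0.2, 0.2, -1.1]
finger_gap: 0.0439
gripper_force: 0.0
```

>>> {"name": "arm_command", "arguments": {"rows": [0, 0, -0.04, 0, 0, 0, 0, 0, 0, -0.04, 0, 0, 0, 0, 0, 0, -0.04, 0, 0, 0, 0]}}

```text
time_s: 9.15
tool_pos: [0.5472, 0.2842, 0.0917]
orientation: [0.0, 0.707, 0.707, -0.0]
ft_force: [1.6, -0.7, 1.0]
finger_gap: 0.0441
gripper_force: 0.0
```

```bash
python3 - <<'E'
from h import *
T=arm.observe()["tool_pos"]
k,im=snap("wrist","w6"); print("tcp px",proj(k,T),T)
m=((im.min(2)>165)).astype(np.uint8)
n,L,s,c=cv2.connectedComponentsWithStats(m)
for i in range(1,n):
    if 500<s[i,4]<4000 and c[i][1]>200: u,v=c[i]; print(u,v,s[i],at(k,u,v,.064))
E
```

```text
tcp px (np.float64(280.08642704544167), np.float64(272.59033576503725)) [0.54716263 0.28421701 0.09166418]
253.5827436037017 386.04409363092 [ 199  368  105   38 3674] [0.52864724 0.17835475 0.064     ]
```

>>> {"name": "arm_command", "arguments": {"rows": [0.015, 0.004, 0, 0, 0, 0, 0, 0.015, 0.004, -0.08, 0, 0, 0, 0, 0.015, 0.004, -0.097, 0, 0, 0, 0, 0.015, 0.004, -0.097, 0, 0, 0, 0, 0.015, 0.004, -0.097, 0, 0, 0, -1, 0.015, 0.004, -0.097, 0, 0, 0, -1, 0.015, 0.004, -0.097, 0, 0, 0, -1, 0.015, 0.004, -0.097, 0, 0, 0, -1]}}

```text
time_s: 10.0
tool_pos: [0.5548, 0.2871, 0.0439]
orientation: [0.0, 0.706, 0.708, 0.001]
ft_force: [0.1, -0.3, 4.0]
finger_gap: 0.0191
gripper_force: 25.0
```

>>> {"name": "arm_command", "arguments": {"rows": [0, 0, 0.1, 0, 0, 0, -1, 0, 0, 0.2, 0, 0, 0, -1, 0, 0, 0.25, 0, 0, 0, -1, 0.128, -0.362, 0.25, 0, 0, 0, -1, 0.128, -0.362, 0.25, 0, 0, 0, -1, 0.128, -0.362, 0.25, 0, 0, 0, -1, 0.128, -0.362, 0.25, 0, 0, 0, -1, 0.128, -0.362, 0.25, 0, 0, 0, -1]}}

```text
time_s: 10.8
tool_pos: [0.6204, 0.0955, 0.1684]
orientation: [0.003, 0.711, 0.703, -0.002]
ft_force: [-0.4, -0.6, -0.8]
finger_gap: 0.0193
gripper_force: 24.5
```

>>> {"name": "arm_command", "arguments": {"rows": [0, 0, -0.1, 0, 0, 0, -1, 0, 0, -0.14, 0, 0, 0, -1, 0, 0, -0.14, 0, 0, 0, -1, 0, 0, -0.14, 0, 0, 0, -1]}}

```text
time_s: 11.2
tool_pos: [0.6184, 0.1062, 0.0983]
orientation: [0.0, 0.706, 0.708, 0.0]
ft_force: [0.0, -0.3, -0.3]
finger_gap: 0.0195
gripper_force: 24.5
```

```bash
python3 - <<'E'
from h import *
T=arm.observe(); print(T["tool_pos"],T["orientation"],T["finger_gap"])
k,im=snap("wrist","w7"); print("tcp px",proj(k,T["tool_pos"]))
print(spot("wrist","socket0",.04,k,4),spot("wrist","plug0",T["tool_pos"][2]-.026,k))
print("expect",proj(k,[.619,.1058,.04]))
cv2.imwrite("pics/w7c.png",cv2.resize(im[:320,130:430,::-1],None,fx=1.8,fy=1.8))
E
```

```text
[0.61835498 0.10624848 0.09832246] [5.43536718e-05 7.06326685e-01 7.07885996e-01 1.67632957e-04] 0.019486818293152602
tcp px (np.float64(280.07640338157773), np.float64(272.66725432207386))
[(0.78, 282, 234, [0.6197, 0.1035, 0.04])] [(0.91, 284, 249, [0.6208, 0.1069, 0.0723])]
expect (np.float64(280.9835161407803), np.float64(230.42608587255694))
```

View pics/w7c.png

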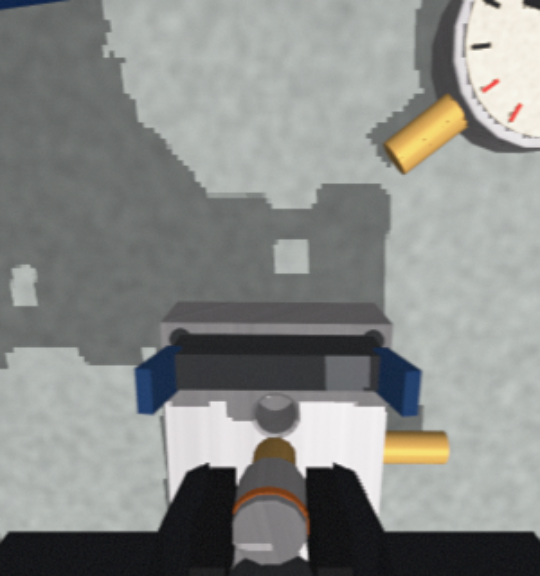

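Socket3 shows at px ≈ (284,229) and the spigot just below it, so the target is about (.620,.106).

>>> {"name": "arm_command", "arguments": {"rows": [0.003, 0, 0, 0, 0, 0, -1, 0.003, 0, -0.056, 0, 0, 0, -1, 0.003, 0, -0.07, 0, 0, 0, -1, 0.003, 0, -0.084, 0, 0, 0, -1]}}

```text
time_s: 11.75
tool_pos: [0.6196, 0.1058, 0.0558]
orientation: [-0.0, 0.706, 0.708, -0.0]
ft_force: [0.4, -0.2, -0.4]
finger_gap: 0.0195
gripper_force: 24.5
```

In by about 10 mm with no force. Pushing it home.

>>> {"name": "arm_command", "arguments": {"rows": [0, 0, -0.014, 0, 0, 0, -1, 0, 0, -0.024, 0, 0, 0, -1, 0, 0, -0.025, 0, 0, 0, -1]}}

```text
time_s: 12.05
tool_pos: [0.6203, 0.106, 0.044]
orientation: [0.0, 0.706, 0.708, 0.001]
ft_force: [-2.0, -0.0, 5.1]
finger_gap: 0.0194
gripper_force: 25.0
```

>>> {"name": "arm_command", "arguments": {"rows": [0, 0, 0, 0, 0, 0, 0, 0, 0, 0, 0, 0, 0, 0, 0, 0, 0.1, 0, 0, 0, 0, 0, 0, 0.2, 0, 0, 0, 1, -0.1, -0.1, 0.3, 0, 0, 0, 1, -0.32, -0.36, 0.3, 0, 0, 0, 1, -0.32, -0.36, 0.3, 0, 0, 0, 1, -0.32, -0.36, 0.3, 0, 0, 0, 1]}}

```text
time_s: 12.85
tool_pos: [0.492, -0.037, 0.1887]
orientation: [0.001, 0.706, 0.708, 0.0]
ft_force: [0.3, -1.6, -0.4]
finger_gap: 0.081
gripper_force: 0.0
```

>>> {"name": "arm_command", "arguments": {"rows": [-0.14, -0.14, 0, 0, 0, 0, 1, -0.14, -0.14, 0, 0, 0, 0, 1, -0.14, -0.14, 0, 0, 0, 0, 1, -0.14, -0.14, 0, 0, 0, 0, 1]}}

```text
time_s: 13.25
tool_pos: [0.423, -0.1066, 0.1884]
orientation: [0.0, 0.707, 0.707, 0.0]
ft_force: [0.1, -0.5, 0.7]
finger_gap: 0.0878
gripper_force: 0.0
```

```bash
python3 - <<'E'
from h import *
T=arm.observe(); print(T["tool_pos"],T["orientation"],T["finger_gap"])
k,im=snap("wrist","w8")
print(spot("wrist","keeper",0,k),rect("wrist","keeper",.01,k),spot("wrist","plug0",.018,k,3))
k,im=snap("top","t8"); print(rect("top","keeper",.01,k),spot("top","plug0",.018,k,3))
cv2.imwrite("pics/w8c.png",cv2.imread("pics/w8.png"))
E
```

```text
[ 0.42301071 -0.10664558  0.18836867] [4.53302669e-04 7.07440982e-01 7.06772212e-01 3.02485475e-04] 0.08784431789447551
[] (0.91, array([ 0.4621, -0.028 ]), array([ 59.1, 183.6]), 6.4) [(0.91, 483, 134, [0.6184, -0.0537, 0.018])]
(0.87, array([ 0.4623, -0.0051]), array([ 65.7, 229.5]), 6.5) [(0.58, 269, 207, [0.6158, 0.1092, 0.018]), (0.55, 332, 205, [0.6126, -0.0648, 0.018]), (0.55, 386, 275, [0.4154, -0.198, 0.018])]
```

View pics/w8.png

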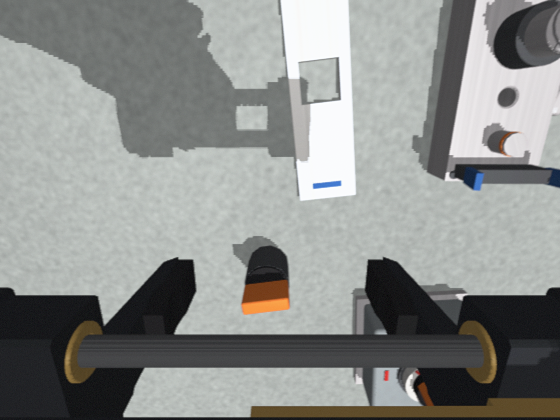

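The keeper's square hole is centred near px (320,81). The plug stands in socket0, and the nut is at (267,270).

```bash
python3 - <<'E'
from h import *
k=K("wrist")
im=cv2.imread("pics/w8.png"); g=im[20:140,285:345]
for p in [(298,62),(338,57),(341,101),(304,105),(320,81)]: print(at(k,*p,.01))
m=(im.min(2)>190).astype(np.uint8); m[:, :280]=0; m[:,370:]=0; m[205:]=0
n,L,s,c=cv2.connectedComponentsWithStats(m); i=1+s[1:,4].argmax()
cs,h=cv2.findContours((L==i).astype(np.uint8),cv2.RETR_CCOMP,2)
for q,hh in zip(cs,h[0]):
    if hh[3]>=0 and cv2.contourArea(q)>500:
        W=np.array([at(k,u,v,.01)[:2] for u,v in q.reshape(-1,2)]); print(cv2.minAreaRect((W*1000).astype(np.float32)))
# edges: right long edge line
pts=np.array([(np.where(L[v]==i)[0].max(),v) for v in range(5,185,3)]); W=np.array([at(k,u,v,.01)[:2] for u,v in pts]); a=np.polyfit(W[:,1],W[:,0],1); print("right edge x at y=-.005",np.polyval(a,-.005),"yaw",np.degrees(-np.arctan(a[0])))
print("bottom edge", at(k,327,197,.01))
E
```

```text
[0.4399407 0.012829  0.01     ]
[0.47645654 0.01713562 0.01      ]
[ 0.48167576 -0.02092259  0.01      ]
[ 0.44649585 -0.02467043  0.01      ]
[ 0.46087609 -0.00330257  0.01      ]
right edge x at y=-.005 0.49080823087981745 yaw 6.347544118138166
bottom edge [ 0.47317139 -0.11622038  0.01      ]
```

>>> {"name": "arm_command", "arguments": {"rows": [0.077, 0.205, 0, 0, 0, 0.0706, 1, 0.077, 0.205, 0, 0, 0, 0.0706, 1, 0.077, 0.205, -0.1, 0, 0, 0.0706, 1, 0.077, 0.205, -0.2, 0, 0, 0.0706, 1, 0.077, 0.205, -0.28, 0, 0, 0.0706, 1, 0.077, 0.205, -0.28, 0, 0, 0.0706, 1, 0.077, 0.205, -0.28, 0, 0, 0.0706, 1]}}

```text
time_s: 14.3
tool_pos: [0.4613, -0.003, 0.0481]
orientation: [-0.001, 0.666, 0.746, -0.001]
ft_force: [0.8, -0.4, 1.2]
finger_gap: 0.088
gripper_force: 0.0
```

>>> {"name": "arm_command", "arguments": {"rows": [0, -0.002, -0.05, 0, 0, 0, 1, 0, -0.002, -0.088, 0, 0, 0, 1, 0, -0.002, -0.088, 0, 0, 0, 1, 0, -0.002, -0.088, 0, 0, 0, -1, 0, -0.002, -0.088, 0, 0, 0, -1, 0, -0.002, -0.088, 0, 0, 0, -1, 0, -0.002, -0.088, 0, 0, 0, -1], "grip_force": 50}}

```text
time_s: 15.0
tool_pos: [0.463, -0.006, 0.008]
orientation: [0.002, 0.666, 0.746, -0.001]
ft_force: [-3.3, -1.2, 3.5]
finger_gap: 0.0583
gripper_force: 1.8
```

>>> {"name": "arm_command", "arguments": {"rows": [0, 0, -0.002, 0, 0, 0, -1, 0, 0, -0.002, 0, 0, 0, -1, 0, 0, -0.002, 0, 0, 0, -1, 0, 0, -0.002, 0, 0, 0, -1]}}

```text
time_s: 15.4
tool_pos: [0.4629, -0.006, 0.0078]
orientation: [0.002, 0.666, 0.746, -0.001]
ft_force: [-5.2, -0.7, 12.4]
finger_gap: 0.0562
gripper_force: 50.0
```

>>> {"name": "arm_command", "arguments": {"rows": [0, 0, 0.03, 0, 0, 0, -1, 0, 0, 0.06, 0, 0, 0, -1, 0, 0, 0.06, 0, 0, 0, -1, 0, 0, 0.06, 0, 0, 0, -1]}}

```text
time_s: 15.8
tool_pos: [0.4637, -0.0054, 0.0355]
orientation: [0.001, 0.667, 0.745, -0.0]
ft_force: [0.6, -0.0, -3.3]
finger_gap: 0.0555
gripper_force: 50.0
```

```bash
python3 - <<'E'
from h import *
T=arm.observe(); print(T["tool_pos"],T["orientation"],T["finger_gap"],T["ft_force"],T["gripper_force"])
k,im=snap("wrist","w9"); snap("scene","s9")
a=cv2.imread("pics/s9.png")[130:360,80:480]; b=cv2.imread("pics/w9.png")
cv2.imwrite("pics/m9.png",np.hstack([cv2.resize(a,(420,240)),cv2.resize(b,(380,240))]))
E
```

```text
[ 0.4637468  -0.0054295   0.03551496] [ 1.30715797e-03  6.66583296e-01  7.45429334e-01 -3.31270299e-04] 0.0555201952531898 [ 0.63828531 -0.0034335  -3.30663755] 49.99879002571106
```

View pics/m9.png

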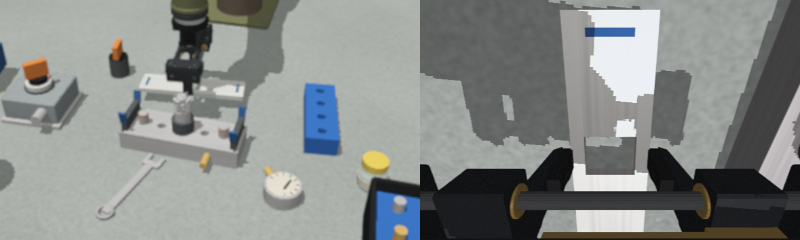

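Plate is held, but only by the tips. I set it down and regrip lower.

>>> {"name": "arm_command", "arguments": {"rows": [0, 0, -0.03, 0, 0, 0, -1, 0, 0, -0.056, 0, 0, 0, -1, 0, 0, -0.056, 0, 0, 0, -1, 0, 0, -0.056, 0, 0, 0, 1, 0, 0, -0.056, 0, 0, 0, 1, 0, 0, -0.056, 0, 0, 0, 1, 0, 0, -0.056, 0, 0, 0, 1]}}

```text
time_s: 16.6
tool_pos: [0.4622, -0.0047, 0.0059]
orientation: [-0.001, 0.666, 0.746, -0.001]
ft_force: [0.3, 0.5, 0.0]
finger_gap: 0.0863
gripper_force: 0.0
```

>>> {"name": "arm_command", "arguments": {"rows": [0, 0, -0.01, 0, 0, 0, 1, 0, 0, -0.01, 0, 0, 0, 1, 0, 0, -0.01, 0, 0, 0, 1]}}

```text
time_s: 16.9
tool_pos: [0.462, -0.0047, 0.0008]
orientation: [-0.001, 0.666, 0.746, -0.002]
ft_force: [0.3, 1.1, 0.9]
finger_gap: 0.0881
gripper_force: 0.0
```

>>> {"name": "arm_command", "arguments": {"rows": [0, 0, 0.003, 0, 0, 0, -1, 0, 0, 0.003, 0, 0, 0, -1, 0, 0, 0.003, 0, 0, 0, -1, 0, 0, 0.003, 0, 0, 0, -1, 0, 0, 0.003, 0, 0, 0, -1, 0, 0, 0.003, 0, 0, 0, -1], "grip_force": 20}}

```text
time_s: 17.5
tool_pos: [0.462, -0.0047, 0.0022]
orientation: [-0.001, 0.666, 0.746, -0.002]
ft_force: [-0.4, 0.1, 2.2]
finger_gap: 0.0576
gripper_force: 20.0
```

>>> {"name": "arm_command", "arguments": {"rows": [0, 0, 0, 0, 0, 0, -1, 0, 0, 0.06, 0, 0, 0, -1, 0, 0, 0.14, 0, 0, 0, -1, 0, 0, 0.22, 0, 0, -0.03, -1, 0, 0, 0.31, 0, 0, -0.078, -1, 0.06, 0.02, 0.31, 0, 0, -0.078, -1, 0.14, 0.04, 0.31, 0, 0, -0.078, -1, 0.22, 0.057, 0.31, 0, 0, -0.078, -1], "grip_force": 45}}

```text
time_s: 18.3
tool_pos: [0.5725, 0.0234, 0.1573]
orientation: [-0.001, 0.711, 0.704, -0.002]
ft_force: [0.5, -0.0, -3.5]
finger_gap: 0.0572
gripper_force: 45.0
```

>>> {"name": "arm_command", "arguments": {"rows": [0.04, 0, 0, 0, 0, 0, -1, 0.08, 0, 0, 0, 0, 0, -1, 0.095, 0, 0, 0, 0, 0, -1, 0.095, 0, 0, 0, 0, 0, -1]}}

```text
time_s: 18.7
tool_pos: [0.6193, 0.0235, 0.1563]
orientation: [-0.001, 0.711, 0.703, -0.002]
ft_force: [-0.8, 0.2, -2.8]
finger_gap: 0.0569
gripper_force: 45.0
```

```bash
python3 - <<'E'
from h import *
T=arm.observe(); print(T["tool_pos"],T["orientation"],T["finger_gap"],T["ft_force"],T["gripper_force"])
k,im=snap("wrist","w10"); z=T["tool_pos"][2]
print("tcp px",proj(k,T["tool_pos"]),spot("wrist","stud_tip",.121,k),rect("wrist","keeper",z+.008,k))
print("stud tip expect",proj(k,[.6194,.0241,.121]), proj(k,[.6203,.106,.064]))
E
```

```text
[0.61926186 0.02352612 0.15628611] [-0.00136228  0.7107431   0.70344729 -0.00207426] 0.056938203273311824 [-0.82986057  0.19553373 -2.76145057] 44.967559576034546
tcp px (np.float64(280.0531684043559), np.float64(272.6442070739738)) [] (0.89, array([0.6203, 0.0648]), array([146.8,  58.1]), 88.8)
stud tip expect (np.float64(280.5473890643521), np.float64(242.95883085007634)) (np.float64(280.93087497273063), np.float64(102.45084871671749))
```

View pics/w10.png

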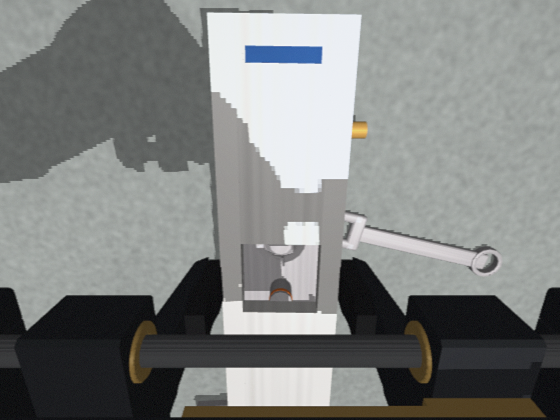

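```bash
python3 - <<'E'
from h import *
k=K("wrist"); z=.1563+.0078
for p in [(208,14),(360,14),(284,14),(280,244),(281,302),(281,312)]: print(p,at(k,*p,z),at(k,*p,z-.01))
for p in [(243,250),(318,250)]: print(p,at(k,*p,z))
E
```

```text
(208, 14) [0.5918252  0.13832807 0.1641    ] [0.58982821 0.14058501 0.1541    ]
(360, 14) [0.64905841 0.13773074 0.1641    ] [0.6511908  0.13994457 0.1541    ]
(284, 14) [0.62047515 0.13802906 0.1641    ] [0.62054525 0.14026442 0.1541    ]
(280, 244) [0.61808886 0.04315378 0.1641    ] [0.61798679 0.03854389 0.1541    ]
(281, 302) [0.61829631 0.01105526 0.1641    ] [0.61820921 0.00412946 0.1541    ]
(281, 312) [0.61824686 0.00507031 0.1641    ] [ 0.61815619 -0.00228731  0.1541    ]
(243, 250) [0.60044253 0.04013981 0.1641    ]
(318, 250) [0.63612707 0.03990978 0.1641    ]
```

>>> {"name": "arm_command", "arguments": {"rows": [0, 0, -0.04, 0, 0, 0, -1, 0, 0, -0.08, 0, 0, 0, -1, 0, 0, -0.11, 0, 0, 0, -1, 0, 0, -0.125, 0, 0, 0, -1, 0, 0, -0.125, 0, 0, 0, -1]}}

```text
time_s: 19.35
tool_pos: [0.6185, 0.0236, 0.0938]
orientation: [-0.002, 0.71, 0.704, -0.002]
ft_force: [-0.0, 0.1, -3.2]
finger_gap: 0.0572
gripper_force: 45.0
```

>>> {"name": "arm_command", "arguments": {"rows": [0, 0, -0.02, 0, 0, 0, -1, 0, 0, -0.035, 0, 0, 0, -1, 0, 0, -0.045, 0, 0, 0, -1, 0, 0, -0.048, 0, 0, 0, -1]}}

```text
time_s: 19.75
tool_pos: [0.6192, 0.0237, 0.07]
orientation: [-0.001, 0.711, 0.704, -0.002]
ft_force: [0.3, -0.3, -3.4]
finger_gap: 0.0571
gripper_force: 45.0
```

>>> {"name": "arm_command", "arguments": {"rows": [0, 0, -0.003, 0, 0, 0, -1, 0, 0, -0.003, 0, 0, 0, -1, 0, 0, -0.003, 0, 0, 0, 1, 0, 0, -0.003, 0, 0, 0, 1, 0, 0, -0.003, 0, 0, 0, 1, 0, 0, 0.1, 0, 0, 0, 1, 0, 0, 0.2, 0, 0, 0, 1, 0, 0, 0.28, 0, 0, 0, 1]}}

```text
time_s: 20.55
tool_pos: [0.6199, 0.0244, 0.2134]
orientation: [-0.001, 0.71, 0.704, -0.001]
ft_force: [2.0, 0.5, 0.2]
finger_gap: 0.0882
gripper_force: 0.0
```

```bash
python3 - <<'E'
from h import *
T=arm.observe(); print(T["tool_pos"],T["orientation"],T["joint_positions"].round(2),T["ft_force"])
k,im=snap("wrist","w11"); k2,im2=snap("scene","s11")
print(rect("top","keeper",.077,snap("top","t11")[0]),spot("wrist","nut",0,k))
a=cv2.imread("pics/s11.png")[180:330,150:350]; b=cv2.imread("pics/w11.png")
cv2.imwrite("pics/m11.png",np.hstack([cv2.resize(a,(400,300)),cv2.resize(b,(400,300))]))
E
```

```text
[0.61991277 0.02435746 0.2133784 ] [-7.19582714e-04  7.10418019e-01  7.03779358e-01 -5.79110056e-04] [ 0.26  0.79 -0.7   1.59  0.58  0.98 -0.64] [1.9512831  0.49983976 0.17429501]
(0.85, array([0.622 , 0.0927]), array([88. , 60.4]), 87.6) []
```

View pics/m11.png

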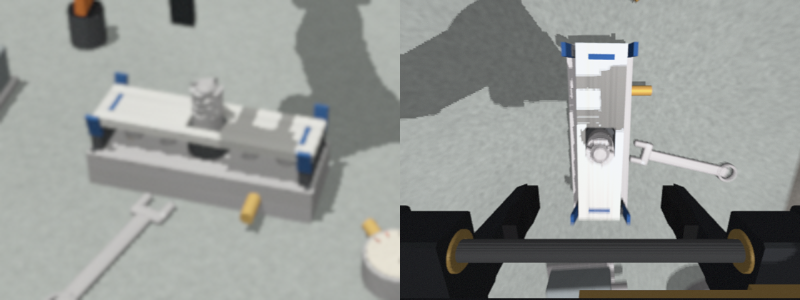

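Keeper is flat between its four cheeks with the stud through it. Going to the nut.

>>> {"name": "arm_command", "arguments": {"rows": [-0.42, -0.45, -0.03, 0, 0, -0.91, 0, -0.42, -0.45, -0.03, 0, 0, -0.91, 0, -0.42, -0.45, -0.03, 0, 0, -0.91, 0, -0.42, -0.45, -0.03, 0, 0, -0.91, 0, -0.42, -0.45, -0.03, 0, 0, -0.91, 0, -0.42, -0.45, -0.03, 0, 0, -0.91, 0, -0.42, -0.45, -0.03, 0, 0, -0.91, 0, -0.42, -0.45, -0.03, 0, 0, -0.91, 0]}}

```text
time_s: 21.6
tool_pos: [0.4058, -0.2033, 0.1941]
orientation: [-0.002, 0.985, 0.174, -0.003]
ft_force: [1.2, 0.4, -0.2]
finger_gap: 0.0439
gripper_force: 0.0
```

>>> {"name": "arm_command", "arguments": {"rows": [0, 0, -0.03, 0, 0, -0.129, 0, 0, 0, -0.06, 0, 0, -0.129, 0, 0, 0, -0.1, 0, 0, -0.129, 0, 0, 0, -0.1, 0, 0, -0.129, 0, 0, 0, -0.1, 0, 0, -0.129, 0]}}

```text
time_s: 22.1
tool_pos: [0.4086, -0.2008, 0.1449]
orientation: [-0.002, 0.997, 0.079, -0.002]
ft_force: [-0.1, -0.2, 0.4]
finger_gap: 0.0439
gripper_force: 0.0
```

```bash
cat >> h.py <<'E'
def bar(im,k,z,near=None):
    h=cv2.cvtColor(im,cv2.COLOR_RGB2HSV); m=cv2.inRange(h,(5,150,90),(20,255,255))
    n,L,s,c=cv2.connectedComponentsWithStats(m); i=1+s[1:,4].argmax()
    # keep bright top face only
    V=h[:,:,2]; 
    t=np.percentile(V[L==i],90)*.85; M=((L==i)&(V>t)).astype(np.uint8)
    n,L,s,c=cv2.connectedComponentsWithStats(M); i=1+s[1:,4].argmax()
    q=np.argwhere(L==i)[:,::-1]; W=np.array([at(k,u,v,z)[:2] for u,v in q])
    return c[i],s[i],cv2.minAreaRect((W*1000).astype(np.float32))
E
python3 - <<'E'
from h import *
T=arm.observe(); print(T["tool_pos"],T["orientation"],T["joint_positions"].round(2))
k,im=snap("wrist","w12"); print(proj(k,T["tool_pos"]),bar(im,k,.084))
cv2.imwrite("pics/w12c.png",im[100:420,130:430,::-1])
E
```

```text
[ 0.40855222 -0.2008045   0.14492905] [-0.00234256  0.99684323  0.07933644 -0.00195479] [ 0.52  0.65 -0.25  2.15  0.4   0.39 -1.47]
(np.float64(277.4264540564034), np.float64(274.7233780597285)) (array([280.57738095, 208.55952381]), array([272, 199,  18,  20, 336], dtype=int32), ((424.0502624511719, -199.77244567871094), (13.567017555236816, 11.64969253540039), 8.612923622131348))
```

View pics/w12c.png

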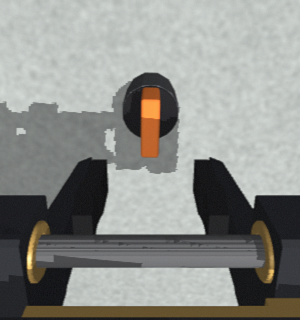

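```bash
python3 - <<'E'
from h import *
k=K("wrist")
a,b=at(k,280.5,199,.084),at(k,280.5,257,.084); print(a,b,np.linalg.norm(a-b),(a+b)/2)
E
```

```text
[ 0.43125454 -0.1989024   0.084     ] [ 0.38837773 -0.20576805  0.084     ] 0.043423017224188364 [ 0.40981613 -0.20233522  0.084     ]
```

>>> {"name": "arm_command", "arguments": {"rows": [0.002, -0.003, -0.08, 0, 0, 0, 0, 0.002, -0.003, -0.15, 0, 0, 0, 0, 0.002, -0.003, -0.178, 0, 0, 0, 0, 0.002, -0.003, -0.178, 0, 0, 0, 0, 0.002, -0.003, -0.178, 0, 0, 0, -1, 0.002, -0.003, -0.178, 0, 0, 0, -1, 0.002, -0.003, -0.178, 0, 0, 0, -1, 0.002, -0.003, -0.178, 0, 0, 0, -1], "grip_force": 35}}

```text
time_s: 22.95
tool_pos: [0.4109, -0.2028, 0.0575]
orientation: [-0.002, 0.997, 0.079, 0.0]
ft_force: [-0.1, 1.4, -0.4]
finger_gap: 0.0142
gripper_force: 0.5
```

>>> {"name": "arm_command", "arguments": {"rows": [0, 0, 0, 0, 0, 0, -1, 0, 0, 0, 0, 0, 0, -1, 0, 0, 0.1, 0, 0, 0, -1, 0, 0, 0.2, 0, 0, 0.09, -1, 0.1, 0.1, 0.3, 0, 0, 0.18, -1, 0.17, 0.18, 0.3, 0, 0, 0.27, -1, 0.24, 0.26, 0.3, 0, 0, 0.36, -1, 0.3, 0.33, 0.3, 0, 0, 0.45, -1]}}

```text
time_s: 23.75
tool_pos: [0.5391, -0.0627, 0.206]
orientation: [-0.001, 0.907, 0.421, -0.001]
ft_force: [1.5, -0.3, -2.0]
finger_gap: 0.0125
gripper_force: 34.9
```

>>> {"name": "arm_command", "arguments": {"rows": [0.03, 0.03, 0, 0, 0, 0.09, -1, 0.06, 0.06, 0, 0, 0, 0.18, -1, 0.09, 0.09, 0, 0, 0, 0.27, -1, 0.116, 0.123, 0, 0, 0, 0.36, -1, 0.116, 0.123, 0, 0, 0, 0.45, -1, 0.116, 0.123, 0, 0, 0, 0.54, -1, 0.116, 0.123, 0, 0, 0, 0.63, -1, 0.116, 0.123, 0, 0, 0, 0.72, -1]}}

```text
time_s: 24.55
tool_pos: [0.5954, -0.0024, 0.2044]
orientation: [-0.001, 0.539, 0.842, -0.003]
ft_force: [-0.5, 0.4, -1.9]
finger_gap: 0.0127
gripper_force: 34.9
```

>>> {"name": "arm_command", "arguments": {"rows": [0, 0, 0, 0, 0, 0.09, -1, 0, 0, 0, 0, 0, 0.18, -1, 0, 0, 0, 0, 0, 0.25, -1, 0, 0, 0, 0, 0, 0.25, -1, 0, 0, 0, 0, 0, 0.25, -1]}}

```text
time_s: 25.05
tool_pos: [0.5957, -0.0022, 0.2046]
orientation: [-0.001, 0.369, 0.929, -0.002]
ft_force: [0.2, 0.0, -1.3]
finger_gap: 0.0127
gripper_force: 34.9
```

```bash
python3 - <<'E'
from h import *
T=arm.observe(); print(T["tool_pos"],T["orientation"],T["joint_positions"].round(2),T["ft_force"],T["finger_gap"],T["gripper_force"])
k,im=snap("wrist","w13"); snap("scene","s13")
print(spot("top","stud_tip",.121),spot("wrist","stud_tip",.121,k),spot("wrist","nut",T["tool_pos"][2]-.0575,k))
a=cv2.imread("pics/s13.png")[100:340,120:400]; b=cv2.imread("pics/w13.png")
cv2.imwrite("pics/m13.png",np.hstack([cv2.resize(a,(350,300)),cv2.resize(b,(400,300))]))
E
```

```text
[ 0.59568194 -0.00222197  0.20463202] [-7.57739358e-04  3.68822902e-01  9.29496829e-01 -2.17651561e-03] [ 0.42  0.85 -0.95  1.67  0.78  1.05  0.03] [ 0.15572592  0.02006138 -1.2893967 ] 0.012680829409841438 34.887774723465554
[] [] [(0.58, 278, 235, [0.5959, -0.0063, 0.1471])]
```

View pics/m13.png

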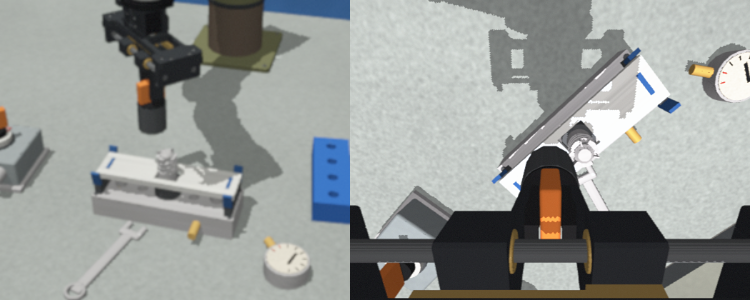

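The nut is held upright. The stud tip is at px ≈ (326,213), just ahead of it.

```bash
python3 - <<'E'
from h import *
k=K("wrist"); b=cv2.imread("pics/w13.png")
g=cv2.cvtColor(b,cv2.COLOR_BGR2GRAY)[160:245,290:360]
G=cv2.resize(g,None,fx=8,fy=8,interpolation=cv2.INTER_CUBIC)
h=cv2.HoughCircles(cv2.GaussianBlur(G,(9,9),0),cv2.HOUGH_GRADIENT,1,50,param1=80,param2=15,minRadius=70,maxRadius=160)
for x,y,r in h[0][:4]:
    u,v=290+x/8,160+y/8; print(u,v,r/8,at(k,u,v,.121))
print(proj(k,[.6194,.0241,.121]), 'px/m',k[0]/.22*.011)
cv2.imwrite("pics/st.png",G)
E
```

```text
326.6875 213.3125 18.2625 [0.61688093 0.02518172 0.121     ]
323.3125 233.8125 9.0375 [0.6279133  0.01232856 0.121     ]
304.3125 191.9375 12.7875 [0.59276646 0.02398774 0.121     ]
310.5625 197.0625 13.9375 [0.59890161 0.02475076 0.121     ]
(np.float64(327.75756566461683), np.float64(216.5113662904697)) px/m 16.064110441219597
```

View pics/st.png

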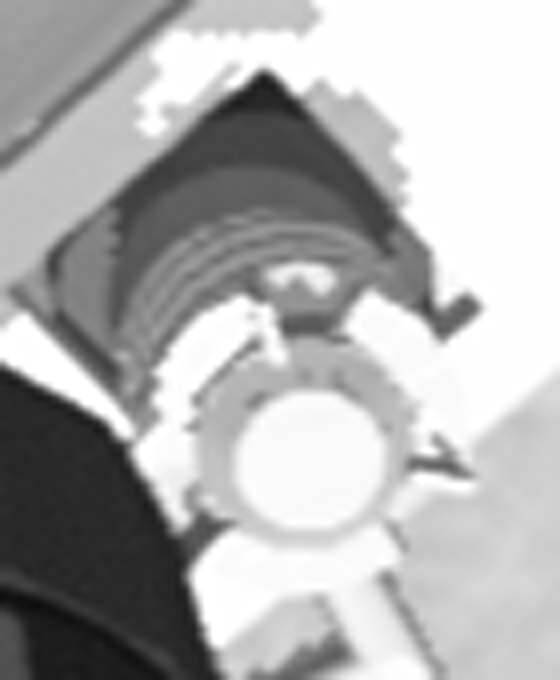

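Stud tip confirmed at about (.619,.024). Moving over it and lowering.

>>> {"name": "arm_command", "arguments": {"rows": [0.046, 0.054, 0, 0, 0, 0, -1, 0.046, 0.054, 0, 0, 0, 0, -1, 0.046, 0.054, -0.03, 0, 0, 0, -1, 0.046, 0.054, -0.06, 0, 0, 0, -1, 0.046, 0.054, -0.084, 0, 0, 0, -1, 0.046, 0.054, -0.084, 0, 0, 0, -1]}}

```text
time_s: 25.9
tool_pos: [0.6186, 0.0243, 0.1613]
orientation: [-0.001, 0.368, 0.93, -0.002]
ft_force: [2.0, 0.7, -3.6]
finger_gap: 0.0127
gripper_force: 35.0
```

>>> {"name": "arm_command", "arguments": {"rows": [0, 0, -0.004, 0, 0, 0, -1, 0, 0, -0.008, 0, 0, 0, -1, 0, 0, -0.011, 0, 0, 0, -1, 0, 0, -0.011, 0, 0, 0, -1]}}

```text
time_s: 26.3
tool_pos: [0.6186, 0.0248, 0.1571]
orientation: [-0.001, 0.368, 0.93, -0.002]
ft_force: [0.8, -0.6, -1.4]
finger_gap: 0.013
gripper_force: 35.0
```

>>> {"name": "arm_command", "arguments": {"rows": [0, 0, -0.004, 0, 0, 0, -1, 0, 0, -0.008, 0, 0, 0, -1, 0, 0, -0.008, 0, 0, 0, -1]}}

```text
time_s: 26.6
tool_pos: [0.619, 0.0252, 0.154]
orientation: [-0.0, 0.367, 0.93, -0.002]
ft_force: [-0.7, 0.0, 1.1]
finger_gap: 0.0131
gripper_force: 35.0
```

>>> {"name": "arm_command", "arguments": {"rows": [0, 0, -0.003, 0, 0, 0.06, -1, 0, 0, -0.003, 0, 0, 0.12, -1, 0, 0, -0.003, 0, 0, 0.18, -1, 0, 0, -0.003, 0, 0, 0.24, -1, 0, 0, -0.003, 0, 0, 0.3, -1, 0, 0, -0.003, 0, 0, 0.36, -1, 0, 0, -0.003, 0, 0, 0.42, -1, 0, 0, -0.003, 0, 0, 0.42, -1]}}

```text
time_s: 27.4
tool_pos: [0.6201, 0.025, 0.1535]
orientation: [0.002, 0.046, 0.999, -0.002]
ft_force: [-0.8, -0.3, 6.1]
finger_gap: 0.0125
gripper_force: 35.0
```

```bash
python3 -c "
from h import *
T=arm.observe(); print(T['tool_pos'],T['torque'],T['ft_force'],T['joint_positions'].round(2))"
```

```text
[0.62006222 0.02503003 0.15354224] [-0.34540142  0.04429847 -0.03590954] [-0.7715598  -0.26026408  6.09564111] [ 0.4   0.99 -1.04  1.64  0.95  1.09  0.56]
```

>>> {"name": "arm_command", "arguments": {"rows": [0, 0, 0, 0, 0, 0.06, -1, 0, 0, 0, 0, 0, 0.12, -1, 0, 0, 0, 0, 0, 0.18, -1, 0, 0, 0, 0, 0, 0.24, -1, 0, 0, 0, 0, 0, 0.3, -1, 0, 0, 0, 0, 0, 0.36, -1, 0, 0, 0, 0, 0, 0.42, -1, 0, 0, 0, 0, 0, 0.42, -1]}}

```text
time_s: 28.2
tool_pos: [0.6191, 0.0249, 0.1518]
orientation: [0.001, -0.279, 0.96, -0.001]
ft_force: [-0.2, 0.2, -1.3]
finger_gap: 0.013
gripper_force: 35.7
```

```bash
python3 -c "
from h import *
T=arm.observe(); print(T['tool_pos'],T['torque'],T['ft_force'],T['joint_positions'].round(2))"
```

```text
[0.61907228 0.02490954 0.15181731] [ 0.14207514  0.06947469 -0.65083109] [-0.18539779  0.24928837 -1.34684857] [ 0.44  1.04 -1.16  1.64  1.03  1.18  1.16]
```

Torque shows the stop, and the weight is free, so the nut is past the start. I let it sink.

>>> {"name": "arm_command", "arguments": {"rows": [0, 0, -0.004, 0, 0, -0.01, -1, 0, 0, -0.008, 0, 0, -0.02, -1, 0, 0, -0.012, 0, 0, -0.02, -1, 0, 0, -0.012, 0, 0, -0.02, -1]}}

```text
time_s: 28.6
tool_pos: [0.6195, 0.0256, 0.1492]
orientation: [0.002, -0.263, 0.965, -0.002]
ft_force: [-3.5, -1.7, 13.5]
finger_gap: 0.013
gripper_force: 35.1
```

```bash
python3 -c "
from h import *
T=arm.observe(); print(T['tool_pos'],T['torque'],T['ft_force'],T['orientation'])"
```

```text
[0.61951958 0.0255815  0.14915314] [-0.47638407  1.02789958 -0.4083616 ] [-3.47260848 -1.70992803 13.45486776] [ 0.00192629 -0.26300844  0.96478925 -0.00213382]
```

>>> {"name": "arm_command", "arguments": {"rows": [0, 0, 0, 0, 0, -0.06, -1, 0, 0, 0, 0, 0, -0.12, -1, 0, 0, 0, 0, 0, -0.18, -1, 0, 0, 0, 0, 0, -0.24, -1, 0, 0, 0, 0, 0, -0.3, -1, 0, 0, 0, 0, 0, -0.36, -1, 0, 0, 0, 0, 0, -0.42, -1, 0, 0, 0, 0, 0, -0.42, -1]}}

```text
time_s: 29.4
tool_pos: [0.6191, 0.0252, 0.1463]
orientation: [0.001, 0.063, 0.998, -0.002]
ft_force: [0.4, 0.3, -2.7]
finger_gap: 0.0127
gripper_force: 35.0
```

```bash
python3 -c "
from h import *
T=arm.observe(); print(T['tool_pos'],T['torque'],T['ft_force'],T['orientation'])"
```

```text
[0.61911318 0.02520277 0.14627732] [ 0.03756522 -0.00436079  0.04255684] [ 0.42416107  0.34552922 -2.68294805] [ 5.41731290e-04  6.28120264e-02  9.98022919e-01 -2.14704540e-03]
```

The nut follows the thread down. Running it on.

>>> {"name": "arm_command", "arguments": {"rows": [0, 0, -0.0013, 0, 0, -0.09, -1, 0, 0, -0.0026, 0, 0, -0.18, -1, 0, 0, -0.0038, 0, 0, -0.27, -1, 0, 0, -0.005, 0, 0, -0.36, -1, 0, 0, -0.0062, 0, 0, -0.45, -1, 0, 0, -0.0074, 0, 0, -0.54, -1, 0, 0, -0.0086, 0, 0, -0.63, -1, 0, 0, -0.0096, 0, 0, -0.72, -1]}}

```text
time_s: 30.2
tool_pos: [0.6199, 0.0257, 0.1419]
orientation: [-0.0, 0.589, 0.808, -0.001]
ft_force: [0.4, -0.5, -0.7]
finger_gap: 0.0124
gripper_force: 35.0
```

>>> {"name": "arm_command", "arguments": {"rows": [0, 0, -0.0013, 0, 0, -0.09, -1, 0, 0, -0.0026, 0, 0, -0.18, -1, 0, 0, -0.0038, 0, 0, -0.27, -1, 0, 0, -0.005, 0, 0, -0.36, -1, 0, 0, -0.0062, 0, 0, -0.45, -1, 0, 0, -0.0074, 0, 0, -0.54, -1, 0, 0, -0.0086, 0, 0, -0.63, -1, 0, 0, -0.0096, 0, 0, -0.72, -1]}}

```text
time_s: 31.0
tool_pos: [0.6205, 0.0249, 0.1375]
orientation: [-0.001, 0.93, 0.367, 0.0]
ft_force: [1.6, -1.5, 1.8]
finger_gap: 0.0128
gripper_force: 35.0
```

```bash
python3 -c "
from h import *
T=arm.observe(); print(T['tool_pos'],T['torque'],T['ft_force'],T['orientation'],T['joint_positions'].round(2))"
```

```text
[0.62045358 0.02488525 0.1374684 ] [-0.44652643 -0.14628781  0.01234506] [ 1.63783949 -1.47006769  1.76388861] [-7.65246012e-04  9.30327349e-01  3.66729160e-01  4.02573984e-04] [ 0.16  0.85 -0.5   1.66  0.53  0.77 -1.41]
```

>>> {"name": "arm_command", "arguments": {"rows": [0, 0, -0.0013, 0, 0, -0.08, -1, 0, 0, -0.0026, 0, 0, -0.16, -1, 0, 0, -0.0038, 0, 0, -0.24, -1, 0, 0, -0.005, 0, 0, -0.32, -1, 0, 0, -0.0062, 0, 0, -0.4, -1, 0, 0, -0.0074, 0, 0, -0.48, -1, 0, 0, -0.0086, 0, 0, -0.56, -1, 0, 0, -0.0096, 0, 0, -0.64, -1]}}

```text
time_s: 31.8
tool_pos: [0.6199, 0.024, 0.1333]
orientation: [-0.001, 0.992, -0.127, 0.001]
ft_force: [-1.1, -2.2, 8.4]
finger_gap: 0.0126
gripper_force: 35.0
```

```bash
python3 -c "
from h import *
T=arm.observe(); print(T['tool_pos'],T['torque'],T['ft_force'],T['orientation'],T['joint_positions'].round(2))"
```

```text
[0.61987364 0.02403463 0.13328327] [-0.64456844  0.54489446  0.09635529] [-1.1260598 -2.197375   8.4181296] [-1.09165278e-03  9.91959805e-01 -1.26544968e-01  9.61700799e-04] [ 0.01  0.82 -0.22  1.67  0.26  0.68 -2.17]
```

>>> {"name": "arm_command", "arguments": {"rows": [0, 0, -0.0005, 0, 0, -0.07, -1, 0, 0, -0.001, 0, 0, -0.14, -1, 0, 0, -0.0015, 0, 0, -0.21, -1, 0, 0, -0.002, 0, 0, -0.27, -1, 0, 0, -0.002, 0, 0, -0.27, -1]}}

```text
time_s: 32.3
tool_pos: [0.6197, 0.0245, 0.1324]
orientation: [-0.001, 0.944, -0.331, 0.001]
ft_force: [-1.2, -2.2, 9.4]
finger_gap: 0.0131
gripper_force: 35.0
```

```bash
python3 -c "
from h import *
T=arm.observe(); print(T['tool_pos'],T['torque'],T['ft_force'],T['orientation'],T['joint_positions'].round(2))"
```

```text
[0.61965963 0.02447872 0.13237707] [-0.41635447  0.58302674  0.05462266] [-1.21306443 -2.20544499  9.3816046 ] [-0.00143851  0.94360973 -0.33105439  0.00126512] [-0.06  0.81 -0.1   1.68  0.12  0.65 -2.47]
```

>>> {"name": "arm_command", "arguments": {"rows": [0, 0, 0.003, 0, 0, 0, 0, 0, 0, 0.003, 0, 0, 0, 0, 0, 0, 0.08, 0, 0, 0, 0, 0, 0, 0.08, 0, 0, 0.1, 0, 0, 0, 0.08, 0, 0, 0.2, 0, 0, 0, 0.08, 0, 0, 0.3, 0, 0, 0, 0.08, 0, 0, 0.4, 0, 0, 0, 0.08, 0, 0, 0.5, 0]}}

```text
time_s: 33.1
tool_pos: [0.6189, 0.0255, 0.1705]
orientation: [-0.002, 0.999, 0.042, -0.001]
ft_force: [0.1, 0.0, 0.2]
finger_gap: 0.0436
gripper_force: 0.0
```

>>> {"name": "arm_command", "arguments": {"rows": [0, 0, 0, 0, 0, 0.1, 0, 0, 0, 0, 0, 0, 0.2, 0, 0, 0, 0, 0, 0, 0.3, 0, 0, 0, 0, 0, 0, 0.4, 0, 0, 0, 0, 0, 0, 0.5, 0, 0, 0, 0, 0, 0, 0.6, 0, 0, 0, 0, 0, 0, 0.7, 0, 0, 0, 0, 0, 0, 0.76, 0]}}

```text
time_s: 33.9
tool_pos: [0.619, 0.0253, 0.1705]
orientation: [-0.001, 0.803, 0.596, -0.001]
ft_force: [0.6, -0.3, 0.9]
finger_gap: 0.0436
gripper_force: 0.0
```

>>> {"name": "arm_command", "arguments": {"rows": [0, 0, 0, 0, 0, 0.09, 0, 0, 0, 0, 0, 0, 0.18, 0, 0, 0, 0, 0, 0, 0.27, 0, 0, 0, 0, 0, 0, 0.36, 0, 0, 0, 0, 0, 0, 0.45, 0, 0, 0, 0, 0, 0, 0.54, 0, 0, 0, 0, 0, 0, 0.63, 0, 0, 0, 0, 0, 0, 0.72, 0]}}

```text
time_s: 34.7
tool_pos: [0.619, 0.0252, 0.1705]
orientation: [-0.0, 0.359, 0.933, -0.002]
ft_force: [0.4, -0.0, 0.4]
finger_gap: 0.0441
gripper_force: 0.0
```

```bash
python3 -c "
from h import *
T=arm.observe(); print(T['tool_pos'],T['ft_force'],T['orientation'],T['joint_positions'].round(2))
q=T['orientation'];print(2*np.degrees(np.arctan2(q[2],q[1]))-90)
k,im=snap('wrist','w20'); print(spot('wrist','nut',.077,k),proj(k,T['tool_pos']));
h=cv2.cvtColor(im,cv2.COLOR_RGB2HSV);M=cv2.inRange(h,(5,150,70),(20,255,255));n,L,s,c=cv2.connectedComponentsWithStats(M);i=1+s[1:,4].argmax();q=np.argwhere(L==i)[:,::-1];print(s[i],c[i]);print(cv2.minAreaRect(q.astype(np.float32)))
print(proj(k,[.6195,.0243,.161]))
"
```

```text
[0.61897398 0.02522004 0.17048552] [ 0.4109306  -0.04515227  0.36398715] [-4.81359597e-04  3.58986939e-01  9.33340886e-01 -1.71356539e-03] [ 0.36  0.92 -0.93  1.62  0.83  1.04  0.  ]
47.923943174188196
[(0.72, 278, 218, [0.6193, 0.0204, 0.077])] (np.float64(282.06079076797744), np.float64(273.374532138278))
[ 266  211   27   90 2070] [279.32898551 254.94879227]
((278.97540283203125, 255.55694580078125), (89.8614273071289, 24.62868881225586), 86.8201675415039)
(np.float64(281.4133516940079), np.float64(266.17228657094114))
```

>>> {"name": "arm_command", "arguments": {"rows": [0, 0, 0, 0, 0, 0.037, 0, 0, 0, -0.04, 0, 0, 0.037, 0, 0, 0, -0.076, 0, 0, 0.037, 0, 0, 0, -0.076, 0, 0, 0.037, -1, 0, 0, -0.076, 0, 0, 0.037, -1, 0, 0, -0.076, 0, 0, 0.037, -1, 0, 0, -0.076, 0, 0, 0.037, -1]}}

```text
time_s: 35.5
tool_pos: [0.6195, 0.0255, 0.1336]
orientation: [0.0, 0.335, 0.942, -0.001]
ft_force: [-0.9, -1.1, 1.1]
finger_gap: 0.0145
gripper_force: 0.2
```

>>> {"name": "arm_command", "arguments": {"rows": [0, 0, -0.0006, 0, 0, -0.05, -1, 0, 0, -0.001, 0, 0, -0.1, -1, 0, 0, -0.0015, 0, 0, -0.15, -1, 0, 0, -0.002, 0, 0, -0.2, -1, 0, 0, -0.002, 0, 0, -0.2, -1]}}

```text
time_s: 36.0
tool_pos: [0.6197, 0.0264, 0.1333]
orientation: [0.0, 0.478, 0.878, -0.001]
ft_force: [-0.8, 1.1, 5.2]
finger_gap: 0.0126
gripper_force: 35.0
```

```bash
python3 -c "
from h import *
T=arm.observe(); print(T['tool_pos'],T['torque'],T['ft_force'],T['finger_gap'])
q=T['orientation'];print(2*np.degrees(np.arctan2(q[2],q[1]))-90)"
```

```text
[0.61973819 0.02643901 0.1332847 ] [ 0.27998356  0.21511031 -0.10788145] [-0.79492566  1.07159592  5.23192336] 0.012610684696240125
32.89158351403469
```

>>> {"name": "arm_command", "arguments": {"rows": [0, 0, -0.0006, 0, 0, -0.06, -1, 0, 0, -0.001, 0, 0, -0.12, -1, 0, 0, -0.0015, 0, 0, -0.18, -1, 0, 0, -0.002, 0, 0, -0.24, -1, 0, 0, -0.002, 0, 0, -0.3, -1, 0, 0, -0.002, 0, 0, -0.36, -1, 0, 0, -0.002, 0, 0, -0.36, -1]}}

```text
time_s: 36.7
tool_pos: [0.6199, 0.0251, 0.133]
orientation: [0.001, 0.703, 0.712, -0.001]
ft_force: [-2.4, -2.7, 10.9]
finger_gap: 0.0155
gripper_force: 42.3
```

```bash
python3 -c "
from h import *
T=arm.observe(); print(T['tool_pos'],T['torque'],T['ft_force'],T['finger_gap'])
q=T['orientation'];print(2*np.degrees(np.arctan2(q[2],q[1]))-90)"
```

```text
[0.61989733 0.0251025  0.13296905] [-0.51962492  0.46645765  1.10592753] [-2.42936652 -2.67839072 10.94541176] 0.01550814018894573
0.7155614650926054
```

The nut bears (1.1 N m). Releasing it and going to the pump.

>>> {"name": "arm_command", "arguments": {"rows": [0, 0, 0.002, 0, 0, 0.02, 0, 0, 0, 0.002, 0, 0, 0.02, 0, 0, 0, 0.06, 0, 0, 0.02, 0, 0, 0, 0.14, 0, 0, 0.02, 0, -0.02, -0.1, 0.14, 0, 0, 0.1, 0, -0.04, -0.2, 0.14, 0, 0, 0.19, 0, -0.06, -0.3, 0.14, 0, 0, 0.28, 0, -0.076, -0.4, 0.14, 0, 0, 0.37, 0]}}

```text
time_s: 37.5
tool_pos: [0.5808, -0.1733, 0.2005]
orientation: [-0.001, 0.468, 0.884, -0.002]
ft_force: [0.9, 0.4, -0.6]
finger_gap: 0.0442
gripper_force: 0.0
```

>>> {"name": "arm_command", "arguments": {"rows": [0, -0.1, 0, 0, 0, 0.08, 0, 0, -0.2, 0, 0, 0, 0.16, 0, 0, -0.26, -0.04, 0, 0, 0.16, 0, 0, -0.26, -0.08, 0, 0, 0.16, 0, 0, -0.26, -0.08, 0, 0, 0.16, 0]}}

```text
time_s: 38.0
tool_pos: [0.5791, -0.3026, 0.1573]
orientation: [-0.003, 0.358, 0.934, -0.002]
ft_force: [-0.1, 0.5, 0.7]
finger_gap: 0.044
gripper_force: 0.0
```

```bash
python3 - <<'E'
from h import *
T=arm.observe(); print(T['tool_pos'],T['joint_positions'].round(2)); q=T['orientation'];print(2*np.degrees(np.arctan2(q[2],q[1]))-90)
k,im=snap('wrist','w21'); print(proj(k,T['tool_pos']),spot('wrist','knob_grip',.104,k))
h=cv2.cvtColor(im,cv2.COLOR_RGB2HSV);M=cv2.inRange(h,(5,150,70),(20,255,255));n,L,s,c=cv2.connectedComponentsWithStats(M);i=1+s[1:,4].argmax();Q=np.argwhere(L==i)[:,::-1];print(s[i],c[i],cv2.minAreaRect(Q.astype(np.float32)))
V=h[:,:,2]
for v in range(s[i][1],s[i][1]+s[i][3],4): 
    r=np.where(L[v]==i)[0]; print(v,r.min(),r.max(),int(V[v,r].mean()),end='; ')
print()
# nut/keeper check
ks,_=snap('scene','s21'); print(spot('scene','nut',.077,ks),spot('scene','nut',.099,ks))
kt,it=snap('top','t21'); print(bar(it[:, :400],kt,.161)[2])
E
```

```text
[ 0.57909878 -0.30259327  0.15726557] [ 0.87  0.99 -0.96  1.52  0.87  1.11  0.55]
48.0494212816416
(np.float64(282.1767435032029), np.float64(273.40122501664223)) [(0.93, 281, 238, [0.5808, -0.3053, 0.104])]
[ 271  199   23   84 1749] [281.98799314 240.04631218] ((281.9999694824219, 240.5), (82.99998474121094, 21.999996185302734), 90.0)
199 276 285 131; 203 273 293 125; 207 273 292 130; 211 273 293 130; 215 272 293 202; 219 272 293 202; 223 272 293 201; 227 272 293 225; 231 272 293 252; 235 271 293 248; 239 271 293 248; 243 271 293 248; 247 271 293 247; 251 272 291 253; 255 272 291 253; 259 272 291 253; 263 272 291 253; 267 272 291 253; 271 272 291 253; 275 272 290 253; 279 272 290 253; 
[(0.72, 253, 239, [0.6172, 0.0248, 0.077])] [(0.72, 253, 239, [0.6446, 0.0342, 0.099])]
((488.5661926269531, 648.9761352539062), (18.035335540771484, 20.387292861938477), 46.866153717041016)
```

```bash
python3 - <<'E'
from h import *
k=K("wrist"); a,b=at(k,282.5,212.5,.1205),at(k,281.5,283,.1205); print((a+b)/2,np.linalg.norm(a-b),arm.observe()["tool_pos"])
E
```

```text
[ 0.58733485 -0.30437803  0.1205    ] 0.04989933396302543 [ 0.58264061 -0.30022014  0.16210854]
```

>>> {"name": "arm_command", "arguments": {"rows": [0, -0.01, 0, 0, 0, 0, 0, 0, -0.01, -0.07, 0, 0, 0, 0, 0, -0.01, -0.12, 0, 0, 0, 0, 0, -0.01, -0.142, 0, 0, 0, 0, 0, -0.01, -0.142, 0, 0, 0, 0, 0, -0.01, -0.142, 0, 0, 0, -1, 0, -0.01, -0.142, 0, 0, 0, -1, 0, -0.01, -0.142, 0, 0, 0, -1], "grip_force": 30}}

```text
time_s: 39.1
tool_pos: [0.5825, -0.3064, 0.0911]
orientation: [0.001, 0.357, 0.934, -0.002]
ft_force: [-0.0, -0.3, 0.8]
finger_gap: 0.0223
gripper_force: 0.0
```

>>> {"name": "arm_command", "arguments": {"rows": [0, 0, 0, 0, 0, 0, -1, 0, 0, 0, 0, 0, 0, -1]}}

```text
time_s: 39.3
tool_pos: [0.5829, -0.3056, 0.0907]
orientation: [0.001, 0.357, 0.934, -0.001]
ft_force: [1.5, 1.2, 2.8]
finger_gap: 0.0135
gripper_force: 29.9
```

Gripped. Turning clockwise.

>>> {"name": "arm_command", "arguments": {"rows": [0, 0, 0, 0, 0, -0.09, -1, 0, 0, 0, 0, 0, -0.18, -1, 0, 0, 0, 0, 0, -0.27, -1, 0, 0, 0, 0, 0, -0.36, -1, 0, 0, 0, 0, 0, -0.45, -1, 0, 0, 0, 0, 0, -0.54, -1, 0, 0, 0, 0, 0, -0.63, -1, 0, 0, 0, 0, 0, -0.72, -1]}}

```text
time_s: 40.1
tool_pos: [0.5816, -0.306, 0.0907]
orientation: [-0.001, 0.803, 0.595, -0.001]
ft_force: [-1.2, 2.1, 5.3]
finger_gap: 0.0137
gripper_force: 29.9
```

```bash
python3 -c "
from h import *
T=arm.observe(); print(T['tool_pos'],T['torque'],T['ft_force'],T['finger_gap'],T['joint_positions'].round(2))
q=T['orientation'];print(2*np.degrees(np.arctan2(q[2],q[1]))-90)"
```

```text
[ 0.58161084 -0.30596765  0.09069965] [0.1559291  0.47319232 0.03008436] [-1.1844572   2.07550151  5.28817953] 0.013661027775605428 [ 0.76  1.   -0.68  1.55  0.76  0.88 -0.5 ]
-16.928221278581233
```

>>> {"name": "arm_command", "arguments": {"rows": [0, 0, 0, 0, 0, -0.09, -1, 0, 0, 0, 0, 0, -0.18, -1, 0, 0, 0, 0, 0, -0.27, -1, 0, 0, 0, 0, 0, -0.36, -1, 0, 0, 0, 0, 0, -0.45, -1, 0, 0, 0, 0, 0, -0.54, -1, 0, 0, 0, 0, 0, -0.63, -1, 0, 0, 0, 0, 0, -0.72, -1]}}

```text
time_s: 40.9
tool_pos: [0.5807, -0.305, 0.0907]
orientation: [-0.002, 0.997, 0.073, -0.002]
ft_force: [-3.7, 4.0, 7.1]
finger_gap: 0.0136
gripper_force: 30.0
```

>>> {"name": "arm_command", "arguments": {"rows": [0, 0, 0, 0, 0, -0.08, -1, 0, 0, 0, 0, 0, -0.16, -1, 0, 0, 0, 0, 0, -0.24, -1, 0, 0, 0, 0, 0, -0.32, -1]}}

```text
time_s: 41.3
tool_pos: [0.5808, -0.3043, 0.0907]
orientation: [-0.003, 0.984, -0.177, -0.001]
ft_force: [-3.1, 4.3, 8.6]
finger_gap: 0.0139
gripper_force: 30.0
```

```bash
python3 -c "
from h import *
T=arm.observe(); print(T['tool_pos'],T['torque'],T['ft_force'],T['finger_gap'],T['joint_positions'].round(2))
q=T['orientation'];print(2*np.degrees(np.arctan2(q[2],q[1]))-90)"
```

```text
[ 0.58079683 -0.30434798  0.09069018] [0.86130997 0.92392587 0.26715789] [-3.0953553   4.25621459  8.6401168 ] 0.013888921628755591 [ 0.56  0.92 -0.27  1.57  0.33  0.7  -1.8 ]
-110.40813348358648
```

Torque of 0.27 N m means the spindle is at its stop and the clutch is slipping. Turning further.

>>> {"name": "arm_command", "arguments": {"rows": [0, 0, 0, 0, 0, -0.08, -1, 0, 0, 0, 0, 0, -0.16, -1, 0, 0, 0, 0, 0, -0.24, -1, 0, 0, 0, 0, 0, -0.32, -1, 0, 0, 0, 0, 0, -0.4, -1, 0, 0, 0, 0, 0, -0.4, -1]}}

```text
time_s: 41.9
tool_pos: [0.5813, -0.3037, 0.0907]
orientation: [-0.003, 0.882, -0.472, -0.001]
ft_force: [-2.3, 4.7, 8.1]
finger_gap: 0.0141
gripper_force: 29.9
```

```bash
python3 -c "
from h import *
T=arm.observe(); print(T['tool_pos'],T['torque'],T['ft_force'],T['finger_gap'],T['joint_positions'].round(2))
q=T['orientation'];print(2*np.degrees(np.arctan2(q[2],q[1]))-90)"
```

```text
[ 0.58127033 -0.30369697  0.09066897] [1.0122692  0.73433615 0.01312648] [-2.32064166  4.65477429  8.12744941] 0.014054642116338932 [ 0.47  0.91 -0.11  1.57  0.13  0.66 -2.25]
-146.27094726192743
```

>>> {"name": "arm_command", "arguments": {"rows": [0, 0, 0, 0, 0, 0, 0, 0, 0, 0, 0, 0, 0, 0, 0, 0, 0.05, 0, 0, 0, 0, 0, 0, 0.14, 0, 0, 0, 0, 0, 0, 0.24, 0, 0, 0, 0, 0, 0, 0.24, 0, 0, 0, 0, -0.1, -0.02, 0.24, 0, 0, 0, 0, -0.1, -0.02, 0.24, 0, 0, 0, 0]}}

```text
time_s: 42.7
tool_pos: [0.5224, -0.3185, 0.2082]
orientation: [0.001, 0.881, -0.474, -0.005]
ft_force: [0.6, -0.6, -0.5]
finger_gap: 0.044
gripper_force: 0.0
```

```bash
python3 - <<'E'
from h import *
T=arm.observe(); print(T['tool_pos'],T['ft_force'],T['finger_gap'])
ks,_=snap('scene','s30'); print('nut',spot('scene','nut',.077,ks),'keeper',spot('scene','keeper',.067,ks))
kt,it=snap('top','t30'); print('nut',spot('top','nut',.077,kt),'keeper',spot('top','keeper',.067,kt),rect('top','keeper',.077,kt))
h=cv2.cvtColor(it,cv2.COLOR_RGB2HSV);M=cv2.inRange(h,(5,150,80),(20,255,255));n,L,s,c=cv2.connectedComponentsWithStats(M)
for i in range(1,n):
    if s[i,4]>40:
        W=np.array([at(kt,v,u,.12 if c[i][0]>400 else .161)[:2] for u,v in np.argwhere(L==i)]); print(c[i],cv2.minAreaRect((W*1000).astype(np.float32)))
# nut height by triangulating the bar centroid (top & scene)
E
```

```text
[ 0.52240335 -0.3184636   0.20822664] [ 0.55139767 -0.6340115  -0.51964084] 0.04402349931819476
nut [(0.7, 252, 239, [0.6176, 0.0234, 0.077])] keeper [(0.63, 255, 242, [0.6117, 0.0282, 0.067])]
nut [(0.72, 302, 196, [0.6259, 0.0196, 0.077])] keeper [(0.63, 302, 202, [0.6131, 0.0202, 0.067])] (0.69, array([0.6171, 0.0254]), array([ 65. , 233.7]), 0.0)
[300.63 190.24] ((619.418701171875, 25.251815795898438), (15.199810028076172, 42.91878890991211), 16.626375198364258)
[430.73831776 203.57943925] ((582.3834838867188, -304.1008605957031), (15.345202445983887, 49.6993408203125), 33.761165618896484)
[ 48.08333333 218.8125    ] ((572.6716918945312, 638.6749267578125), (87.22083282470703, 3.4881179332733154), 89.42161560058594)
[ 42.49612403 254.17054264] ((485.3804931640625, 636.5475463867188), (51.315555572509766, 24.837356567382812), 77.61859893798828)
```

```bash
python3 -c "
from plant import arm
print(arm.finish_job())"
```

```text
the job is handed in; nothing more can be done
None
```

The job is handed in at about 43 s of robot time, with no verdict returned. Both plugs went fully home in sockets 0 and 3, the keeper lies flat over the stud, and the nut bears on it. The knob turned about 194°, roughly 0.8 rad of slip past the 2.6 rad stop; spindle and clutch angles come from the turn and torque, not a direct reading.

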